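# Load the drying cabinet over its bolted bottom door

### The job

Swing the top half of the drying cabinet's split door wide open, leaving the bottom half bolted, take out the carton left inside and set it the same way up on the notepad. Then stack all the wooden battens on the two bearers inside as a crosswise tower, two to a layer: the first pair runs front to back, the next side to side, and so on, each pair centred and 80 mm apart like the bearers (an odd last one takes either place of its layer). With the tower standing, shut the top half fully again; leave the other things on the worktop where they are.

Things in the scene. Friction and masses are not known exactly. Their poses are not given: they have to be found in the camera images.
- upper_leaf (a joint): Top half of the door, rad: 0 shut, grows as it swings out to the front and left, stop at 2.4. Its front panel (z 81 to 132 mm over the worktop) is one piece with the clear lid (216 deep x 208 wide, top at 136 mm), so opening it uncovers the chamber from above; it then stands over the worktop in front of the cabinet, from 1.9 rad clear of the chamber's front edge. Friction (0.1 N m) holds it; no catch.
- grip_post (a point): Upright black round grip post on the lid near its free front corner, 14 mm diameter, from 136 to 188 mm above the worktop; it moves round with the top half. This point is on its axis, 170 mm above the worktop. Distance from the hinge axis 167 mm.
- hinge (a point): Point on the upright hinge axis of both door halves (the cabinet's front left corner seen from the robot), at lid height, fixed to the cabinet; seen from above the top half opens clockwise about it.
- deck (a point): Middle of the chamber, level with the bearers' tops, 62 mm over the worktop; x to the cabinet's back, y to its left (as one faces it), z up. Bearers: fixed bars along y at x = +40 and -40 mm, 14 wide, 12 high, on a deck at 50 mm. Batten middles in layers 1, 2, 3 lie 9, 27, 45 mm above this point: layers 1 and 3 along x at y = +40 and -40 mm, layer 2 along y at x = +40 and -40 mm.
- chamber (a point): Middle of the deck, 12 mm below the point before, same axes. Inside: y -102 to 102, x -105 to 97 mm. Side and back walls end 95 mm above the worktop, the bottom door half 78 mm; slim posts at the rear corners and the front right corner reach 131 mm, the hinge pin at the front left 136 mm.
- lower_leaf (a joint): Bottom half of the split door, in rad: 0 shut. It is bolted and must stay so.
- bolt (a joint): Barrel bolt on the front of the bottom half, in m: 0 fully home in its keeper on the right-hand jamb, grows to 0.03 as it is drawn to the left. Leave it home.
- carton_mid (a point): Centre of the white and grey printed carton, 50 x 75 x 42 mm (x, y, z), 40 to 90 g; it starts in the chamber standing on the deck between the bearers, its 75 mm length about along the bearers.
- notepad_top (a point): Centre of the upper face of the notepad (paper, 134 x 94 mm in x and y, 9 mm high, held to the worktop); z up.
- batten1_mid (a point): Centre of one of the plain square wooden battens, all alike, 18 x 18 x 120 mm, length along x, 20 to 45 g, lying on the worktop at the start; four to six of the six are present.
- batten2_mid (a point): Centre of one of the plain square wooden battens, all alike, 18 x 18 x 120 mm, length along x, 20 to 45 g, lying on the worktop at the start; four to six of the six are present.
- batten3_mid (a point): Centre of one of the plain square wooden battens, all alike, 18 x 18 x 120 mm, length along x, 20 to 45 g, lying on the worktop at the start; four to six of the six are present.
- batten4_mid (a point): Centre of one of the plain square wooden battens, all alike, 18 x 18 x 120 mm, length along x, 20 to 45 g, lying on the worktop at the start; four to six of the six are present.
- batten5_mid (a point): Centre of one of the plain square wooden battens, all alike, 18 x 18 x 120 mm, length along x, 20 to 45 g, lying on the worktop at the start; four to six of the six are present.
- batten6_mid (a point): Centre of one of the plain square wooden battens, all alike, 18 x 18 x 120 mm, length along x, 20 to 45 g, lying on the worktop at the start; four to six of the six are present.
- coupler: Bystander: brass air coupler, 24 x 53 x 23 mm, lying among the battens; origin under its middle.
- pen: Bystander: marker pen, 20 x 130 x 17 mm, length along y; origin under its middle.
- gauge: Bystander: pressure gauge lying face up, 78 x 55 x 24 mm; origin under its middle.
- tape: Bystander: roll of paper tape lying flat, 92 mm diameter, 24 high; origin under its middle.
- blue_carton: Bystander: blue and white carton, 45 x 70 x 30 mm; origin under its middle.
There are look-alikes about, which are no part of the job. What is shaped like the part that bears batten6_mid but black is not meant. What is shaped like the part that bears batten5_mid but blue is not meant.

How it is judged:
On the way, in this order (a step that is already met when the one before it is completed fails the run):
1. the top half is swung wide open (more than 1.6 rad) (value of joint upper_leaf above 1.6 rad), for 0.2 s.
2. the carton stands on the notepad, released (x of carton_mid in the frame of notepad_top between -0.065 and 0.065 m and y of carton_mid in the frame of notepad_top between -0.045 and 0.045 m and z of carton_mid in the frame of notepad_top between 0.015 and 0.03 m and angle between carton_mid's own z axis and vertical below 0.15 rad and linear speed of carton below 0.02 m/s and contact force between carton and the fingers below 0.1 N), for 0.2 s.
3. all battens present stand in the crosswise tower, released, the top half still open (((z of batten1_mid in the frame of deck between 0.003 and 0.015 m and x of batten1_mid in the frame of deck between -0.016 and 0.016 m and (y of batten1_mid in the frame of deck between 0.0315 and 0.0485 m or y of batten1_mid in the frame of deck between -0.0485 and -0.0315 m) and angle between the x axis of batten1_mid and the x axis of deck, either way round below 0.2 rad) or (z of batten1_mid in the frame of deck between 0.021 and 0.033 m and y of batten1_mid in the frame of deck between -0.016 and 0.016 m and (x of batten1_mid in the frame of deck between 0.0315 and 0.0485 m or x of batten1_mid in the frame of deck between -0.0485 and -0.0315 m) and angle between the x axis of batten1_mid and the y axis of deck, either way round below 0.2 rad) or (z of batten1_mid in the frame of deck between 0.039 and 0.051 m and x of batten1_mid in the frame of deck between -0.016 and 0.016 m and (y of batten1_mid in the frame of deck between 0.0315 and 0.0485 m or y of batten1_mid in the frame of deck between -0.0485 and -0.0315 m) and angle between the x axis of batten1_mid and the x axis of deck, either way round below 0.2 rad)) and ((z of batten2_mid in the frame of deck between 0.003 and 0.015 m and x of batten2_mid in the frame of deck between -0.016 and 0.016 m and (y of batten2_mid in the frame of deck between 0.0315 and 0.0485 m or y of batten2_mid in the frame of deck between -0.0485 and -0.0315 m) and angle between the x axis of batten2_mid and the x axis of deck, either way round below 0.2 rad) or (z of batten2_mid in the frame of deck between 0.021 and 0.033 m and y of batten2_mid in the frame of deck between -0.016 and 0.016 m and (x of batten2_mid in the frame of deck between 0.0315 and 0.0485 m or x of batten2_mid in the frame of deck between -0.0485 and -0.0315 m) and angle between the x axis of batten2_mid and the y axis of deck, either way round below 0.2 rad) or (z of batten2_mid in the frame of deck between 0.039 and 0.051 m and x of batten2_mid in the frame of deck between -0.016 and 0.016 m and (y of batten2_mid in the frame of deck between 0.0315 and 0.0485 m or y of batten2_mid in the frame of deck between -0.0485 and -0.0315 m) and angle between the x axis of batten2_mid and the x axis of deck, either way round below 0.2 rad)) and ((z of batten3_mid in the frame of deck between 0.003 and 0.015 m and x of batten3_mid in the frame of deck between -0.016 and 0.016 m and (y of batten3_mid in the frame of deck between 0.0315 and 0.0485 m or y of batten3_mid in the frame of deck between -0.0485 and -0.0315 m) and angle between the x axis of batten3_mid and the x axis of deck, either way round below 0.2 rad) or (z of batten3_mid in the frame of deck between 0.021 and 0.033 m and y of batten3_mid in the frame of deck between -0.016 and 0.016 m and (x of batten3_mid in the frame of deck between 0.0315 and 0.0485 m or x of batten3_mid in the frame of deck between -0.0485 and -0.0315 m) and angle between the x axis of batten3_mid and the y axis of deck, either way round below 0.2 rad) or (z of batten3_mid in the frame of deck between 0.039 and 0.051 m and x of batten3_mid in the frame of deck between -0.016 and 0.016 m and (y of batten3_mid in the frame of deck between 0.0315 and 0.0485 m or y of batten3_mid in the frame of deck between -0.0485 and -0.0315 m) and angle between the x axis of batten3_mid and the x axis of deck, either way round below 0.2 rad)) and ((z of batten4_mid in the frame of deck between 0.003 and 0.015 m and x of batten4_mid in the frame of deck between -0.016 and 0.016 m and (y of batten4_mid in the frame of deck between 0.0315 and 0.0485 m or y of batten4_mid in the frame of deck between -0.0485 and -0.0315 m) and angle between the x axis of batten4_mid and the x axis of deck, either way round below 0.2 rad) or (z of batten4_mid in the frame of deck between 0.021 and 0.033 m and y of batten4_mid in the frame of deck between -0.016 and 0.016 m and (x of batten4_mid in the frame of deck between 0.0315 and 0.0485 m or x of batten4_mid in the frame of deck between -0.0485 and -0.0315 m) and angle between the x axis of batten4_mid and the y axis of deck, either way round below 0.2 rad) or (z of batten4_mid in the frame of deck between 0.039 and 0.051 m and x of batten4_mid in the frame of deck between -0.016 and 0.016 m and (y of batten4_mid in the frame of deck between 0.0315 and 0.0485 m or y of batten4_mid in the frame of deck between -0.0485 and -0.0315 m) and angle between the x axis of batten4_mid and the x axis of deck, either way round below 0.2 rad)) and ((z of batten5_mid in the frame of deck between 0.003 and 0.015 m and x of batten5_mid in the frame of deck between -0.016 and 0.016 m and (y of batten5_mid in the frame of deck between 0.0315 and 0.0485 m or y of batten5_mid in the frame of deck between -0.0485 and -0.0315 m) and angle between the x axis of batten5_mid and the x axis of deck, either way round below 0.2 rad) or (z of batten5_mid in the frame of deck between 0.021 and 0.033 m and y of batten5_mid in the frame of deck between -0.016 and 0.016 m and (x of batten5_mid in the frame of deck between 0.0315 and 0.0485 m or x of batten5_mid in the frame of deck between -0.0485 and -0.0315 m) and angle between the x axis of batten5_mid and the y axis of deck, either way round below 0.2 rad) or (z of batten5_mid in the frame of deck between 0.039 and 0.051 m and x of batten5_mid in the frame of deck between -0.016 and 0.016 m and (y of batten5_mid in the frame of deck between 0.0315 and 0.0485 m or y of batten5_mid in the frame of deck between -0.0485 and -0.0315 m) and angle between the x axis of batten5_mid and the x axis of deck, either way round below 0.2 rad)) and ((z of batten6_mid in the frame of deck between 0.003 and 0.015 m and x of batten6_mid in the frame of deck between -0.016 and 0.016 m and (y of batten6_mid in the frame of deck between 0.0315 and 0.0485 m or y of batten6_mid in the frame of deck between -0.0485 and -0.0315 m) and angle between the x axis of batten6_mid and the x axis of deck, either way round below 0.2 rad) or (z of batten6_mid in the frame of deck between 0.021 and 0.033 m and y of batten6_mid in the frame of deck between -0.016 and 0.016 m and (x of batten6_mid in the frame of deck between 0.0315 and 0.0485 m or x of batten6_mid in the frame of deck between -0.0485 and -0.0315 m) and angle between the x axis of batten6_mid and the y axis of deck, either way round below 0.2 rad) or (z of batten6_mid in the frame of deck between 0.039 and 0.051 m and x of batten6_mid in the frame of deck between -0.016 and 0.016 m and (y of batten6_mid in the frame of deck between 0.0315 and 0.0485 m or y of batten6_mid in the frame of deck between -0.0485 and -0.0315 m) and angle between the x axis of batten6_mid and the x axis of deck, either way round below 0.2 rad)) and linear speed of each of batten1, batten2, batten3, batten4, batten5, batten6 below 0.02 m/s and contact force between each of batten1, batten2, batten3, batten4, batten5, batten6 and the fingers below 0.1 N and value of joint upper_leaf above 1.2 rad), for 0.2 s.
At the end, for the whole second after the job is handed in: Every batten present rests in a place of the tower (6 mm in height, 8.5 mm across, 16 mm along, 0.2 rad); carton same way up, its centre over the notepad (65 x 45 mm either way); top half shut within 0.06 rad; bottom half shut (0.05 rad), bolt home (8 mm) (((z of batten1_mid in the frame of deck between 0.003 and 0.015 m and x of batten1_mid in the frame of deck between -0.016 and 0.016 m and (y of batten1_mid in the frame of deck between 0.0315 and 0.0485 m or y of batten1_mid in the frame of deck between -0.0485 and -0.0315 m) and angle between the x axis of batten1_mid and the x axis of deck, either way round below 0.2 rad) or (z of batten1_mid in the frame of deck between 0.021 and 0.033 m and y of batten1_mid in the frame of deck between -0.016 and 0.016 m and (x of batten1_mid in the frame of deck between 0.0315 and 0.0485 m or x of batten1_mid in the frame of deck between -0.0485 and -0.0315 m) and angle between the x axis of batten1_mid and the y axis of deck, either way round below 0.2 rad) or (z of batten1_mid in the frame of deck between 0.039 and 0.051 m and x of batten1_mid in the frame of deck between -0.016 and 0.016 m and (y of batten1_mid in the frame of deck between 0.0315 and 0.0485 m or y of batten1_mid in the frame of deck between -0.0485 and -0.0315 m) and angle between the x axis of batten1_mid and the x axis of deck, either way round below 0.2 rad)) and ((z of batten2_mid in the frame of deck between 0.003 and 0.015 m and x of batten2_mid in the frame of deck between -0.016 and 0.016 m and (y of batten2_mid in the frame of deck between 0.0315 and 0.0485 m or y of batten2_mid in the frame of deck between -0.0485 and -0.0315 m) and angle between the x axis of batten2_mid and the x axis of deck, either way round below 0.2 rad) or (z of batten2_mid in the frame of deck between 0.021 and 0.033 m and y of batten2_mid in the frame of deck between -0.016 and 0.016 m and (x of batten2_mid in the frame of deck between 0.0315 and 0.0485 m or x of batten2_mid in the frame of deck between -0.0485 and -0.0315 m) and angle between the x axis of batten2_mid and the y axis of deck, either way round below 0.2 rad) or (z of batten2_mid in the frame of deck between 0.039 and 0.051 m and x of batten2_mid in the frame of deck between -0.016 and 0.016 m and (y of batten2_mid in the frame of deck between 0.0315 and 0.0485 m or y of batten2_mid in the frame of deck between -0.0485 and -0.0315 m) and angle between the x axis of batten2_mid and the x axis of deck, either way round below 0.2 rad)) and ((z of batten3_mid in the frame of deck between 0.003 and 0.015 m and x of batten3_mid in the frame of deck between -0.016 and 0.016 m and (y of batten3_mid in the frame of deck between 0.0315 and 0.0485 m or y of batten3_mid in the frame of deck between -0.0485 and -0.0315 m) and angle between the x axis of batten3_mid and the x axis of deck, either way round below 0.2 rad) or (z of batten3_mid in the frame of deck between 0.021 and 0.033 m and y of batten3_mid in the frame of deck between -0.016 and 0.016 m and (x of batten3_mid in the frame of deck between 0.0315 and 0.0485 m or x of batten3_mid in the frame of deck between -0.0485 and -0.0315 m) and angle between the x axis of batten3_mid and the y axis of deck, either way round below 0.2 rad) or (z of batten3_mid in the frame of deck between 0.039 and 0.051 m and x of batten3_mid in the frame of deck between -0.016 and 0.016 m and (y of batten3_mid in the frame of deck between 0.0315 and 0.0485 m or y of batten3_mid in the frame of deck between -0.0485 and -0.0315 m) and angle between the x axis of batten3_mid and the x axis of deck, either way round below 0.2 rad)) and ((z of batten4_mid in the frame of deck between 0.003 and 0.015 m and x of batten4_mid in the frame of deck between -0.016 and 0.016 m and (y of batten4_mid in the frame of deck between 0.0315 and 0.0485 m or y of batten4_mid in the frame of deck between -0.0485 and -0.0315 m) and angle between the x axis of batten4_mid and the x axis of deck, either way round below 0.2 rad) or (z of batten4_mid in the frame of deck between 0.021 and 0.033 m and y of batten4_mid in the frame of deck between -0.016 and 0.016 m and (x of batten4_mid in the frame of deck between 0.0315 and 0.0485 m or x of batten4_mid in the frame of deck between -0.0485 and -0.0315 m) and angle between the x axis of batten4_mid and the y axis of deck, either way round below 0.2 rad) or (z of batten4_mid in the frame of deck between 0.039 and 0.051 m and x of batten4_mid in the frame of deck between -0.016 and 0.016 m and (y of batten4_mid in the frame of deck between 0.0315 and 0.0485 m or y of batten4_mid in the frame of deck between -0.0485 and -0.0315 m) and angle between the x axis of batten4_mid and the x axis of deck, either way round below 0.2 rad)) and ((z of batten5_mid in the frame of deck between 0.003 and 0.015 m and x of batten5_mid in the frame of deck between -0.016 and 0.016 m and (y of batten5_mid in the frame of deck between 0.0315 and 0.0485 m or y of batten5_mid in the frame of deck between -0.0485 and -0.0315 m) and angle between the x axis of batten5_mid and the x axis of deck, either way round below 0.2 rad) or (z of batten5_mid in the frame of deck between 0.021 and 0.033 m and y of batten5_mid in the frame of deck between -0.016 and 0.016 m and (x of batten5_mid in the frame of deck between 0.0315 and 0.0485 m or x of batten5_mid in the frame of deck between -0.0485 and -0.0315 m) and angle between the x axis of batten5_mid and the y axis of deck, either way round below 0.2 rad) or (z of batten5_mid in the frame of deck between 0.039 and 0.051 m and x of batten5_mid in the frame of deck between -0.016 and 0.016 m and (y of batten5_mid in the frame of deck between 0.0315 and 0.0485 m or y of batten5_mid in the frame of deck between -0.0485 and -0.0315 m) and angle between the x axis of batten5_mid and the x axis of deck, either way round below 0.2 rad)) and ((z of batten6_mid in the frame of deck between 0.003 and 0.015 m and x of batten6_mid in the frame of deck between -0.016 and 0.016 m and (y of batten6_mid in the frame of deck between 0.0315 and 0.0485 m or y of batten6_mid in the frame of deck between -0.0485 and -0.0315 m) and angle between the x axis of batten6_mid and the x axis of deck, either way round below 0.2 rad) or (z of batten6_mid in the frame of deck between 0.021 and 0.033 m and y of batten6_mid in the frame of deck between -0.016 and 0.016 m and (x of batten6_mid in the frame of deck between 0.0315 and 0.0485 m or x of batten6_mid in the frame of deck between -0.0485 and -0.0315 m) and angle between the x axis of batten6_mid and the y axis of deck, either way round below 0.2 rad) or (z of batten6_mid in the frame of deck between 0.039 and 0.051 m and x of batten6_mid in the frame of deck between -0.016 and 0.016 m and (y of batten6_mid in the frame of deck between 0.0315 and 0.0485 m or y of batten6_mid in the frame of deck between -0.0485 and -0.0315 m) and angle between the x axis of batten6_mid and the x axis of deck, either way round below 0.2 rad)) and linear speed of each of batten1, batten2, batten3, batten4, batten5, batten6, carton below 0.02 m/s and x of carton_mid in the frame of notepad_top between -0.065 and 0.065 m and y of carton_mid in the frame of notepad_top between -0.045 and 0.045 m and z of carton_mid in the frame of notepad_top between 0.015 and 0.03 m and angle between carton_mid's own z axis and vertical below 0.15 rad and value of joint upper_leaf below 0.06 rad and value of joint lower_leaf below 0.05 rad and value of joint bolt below 0.008 m); the robot touches nothing.
It fails at once if the bottom half is opened (more than 0.05 rad) or its bolt drawn (more than 8 mm) (value of joint lower_leaf above 0.05 rad or value of joint bolt above 0.008 m).
It fails at once if a bystander is pushed more than 50 mm (distance of any of coupler, pen, gauge, tape, blue_carton from where it was at the start of the episode above 0.05 m).
Of batten1, batten2, batten3, batten4, batten5, batten6 only 4 to 6 are there at a start; the rules pass over those that are not, and their reading is None.
At some moment in a run one of carton may be knocked a few centimetres aside while the robot is not near it.
Once in a run the grip may slacken for a moment while it holds something.
It also fails if it takes over 210 s, if anything falls off the work surface, if the arm or the gripper's body presses on something with over 40 N, if the wrist force passes 120 N, or if a joint passes its speed limit or range.

### The arm

A 7-joint arm with a two-finger parallel gripper is mounted at the origin on a cart in front of the work surface, level with it; the furniture and walls round the work are solid. World frame = base frame: x ahead of the robot, y to its left, z up, the work surface at z = 0. Lengths are in m, angles in rad, forces in N, time in s.
With the tool pointing down it reaches from about 0.4 to 0.85 m from the base axis. Payload 10.4 kg.
Tool frame: the origin (TCP) lies at the very end of the fingers, on their centre line; the grasp point (between the pads) lies 19 mm behind it; z points along the fingers, y is the line along which they close (so a half turn about z gives the same grasp; the last joint's range is limited). The gripper opens to 87 mm and grips with 3 to 60 N. Pads are 19 mm wide; open, the fingers measure 117 mm over their backs; the gripper's body (75 mm by 190 mm) begins 51 mm behind the grasp point.
Start: joints at [-1.311, 0.332, -0.065, 1.46, 0.022, 1.35, -0.088], TCP at [0.174, 0.6, 0.223] pointing down, gripper open.
Joint ranges: [-2.6, 2.6], [-0.5, 2.12], [-1.47, 1.34], [0.16, 2.42], [-1.27, 4.41], [0.06, 2.06], [-2.6, 2.6]. Speed limits (rad/s): [2.22, 2.22, 2.79, 2.79, 3.14, 3.14, 3.14].

### API

Orientations are given as a unit quaternion [x, y, z, w].
In Python, from bench import * gives the robot as it stands.
- The arm moves only by the tool step_arm, never from a script. Its arguments are lists of equal length, an entry for each row: "delta_pos": the shift along the world's x, y, z in units of 25 mm (1.0 is 25 mm), a list of three; "turn": the turn about the world's z in units of 0.12 rad (1.0 is 0.12 rad). In form: {"delta_pos": [[tx, ty, tz], ...], "turn": [turn, ...]}. A call has 1 to 12 rows; each row shifts and turns the commanded pose from where the row before left it; what a row does not reach is not made up. A row lasts 1/10 s, in which the tool goes at most 50 mm and 8.59 degrees, less where a joint would pass 70% of its speed; a pose out of reach is approached as far as the arm can. A call with a number of a shift or a turn outside -1 to 1 is refused whole. A call with a gripper value outside its range is refused whole. "grip" is the closure, from 0 (fully open) to 1 (shut), set as the call begins (left out, the last holds). The fingers move at their own pace and stop on an object; "newtons" is the grip in N (left out, the last holds). Time passes only in rows, so rows that do not move let the fingers close. It gives the time, the measured TCP pose, the force, the opening and the grip force at its end, in the units of the state.
- read_state(): the state, without advancing time (a new reading comes with each control period).
- camera(name): name is "side" or "top"; returns a dict with "image" (384x512x3 uint8, red, green, blue), "z_map" (384x512 float32, m along the optical axis (not along the pixel's ray), 0 where there is no reading), "mtx" (3x3 intrinsics, pixels), "dist" ([k1, k2, p1, p2, k3] as OpenCV has them; the pictures are not rectified), "view" (4x4, takes a point from world to camera coordinates). Camera axes: x right, y up, looking along -z (the intrinsics and any distortion apply to the point x, -y, -z); pixel columns grow to the right and rows downward; lengths in m; the calibration is good to about 2 mm. A picture is of the moment at which its call begins.
- close_job(): hands the job in; it is judged then, once.
The state is a dict: "time": time; "joint_positions": joint angles; "joint_vel": joint speeds; "joint_torque": joint torques, N m; "ee_pos": TCP position; "eef_rot": TCP orientation; "ft_force": force on the tool from outside, world axes, zero at the start; "torque": the same for the moment, N m; "width": finger opening in m; "grip_force": force on a finger pad.
Only numpy, scipy, OpenCV 4.12 (cv2) and the standard library are available. Lean on these libraries where they do the work, as an engineer would, in place of code of your own. Each camera call takes 0.05 s, during which the arm holds its last target. There are 200 camera calls.

## Working session

There is one attempt and no reset: what is moved stays moved. The work goes in short steps, Python scripts to look and compute and a tool call to move; the robot and the scene stay as the last step left them, time stands still between calls to the robot, and variables do not carry over. Pictures are saved under pics/ and viewed, at most 14 in all, crops included, and the job is handed in when it is done.

Besides the shell and the picture viewer there is one more tool, called after "Request:" as a command line: name --pt "numbers of a row" for each row, then --argument value for the rest. step_arm: Moves the arm, as the interface text tells. Shifts and turns lie within -1 to 1; 1 stands for 25 mm of shift or 0.12 rad of turn. Its arguments: {"type":"object","properties":{"delta_pos":{"type":"array"},"turn":{"type":"array"},"grip":{"type":"number"},"newtons":{"type":"number"}},"required":["delta_pos","turn"]}

```bash
ls; mkdir -p pics
cat > h.py <<'E'
from bench import *
import numpy as np, cv2
def cloud(c):
    h,w=c["z_map"].shape
    u,v=np.meshgrid(np.arange(w),np.arange(h))
    p=cv2.undistortPoints(np.stack([u,v],-1).reshape(-1,1,2).astype(float),np.array(c["mtx"]),np.array(c["dist"])).reshape(h,w,2)
    z=c["z_map"]
    P=np.stack([p[...,0]*z,-p[...,1]*z,-z,np.ones_like(z)],-1)
    W=P@np.linalg.inv(np.array(c["view"])).T
    W[z==0]=np.nan
    return W[...,:3]
def save(c,n,crop=None,s=1.5):
    im=c["image"][...,::-1]
    if crop: im=im[crop[1]:crop[3],crop[0]:crop[2]]
    cv2.imwrite("pics/"+n,cv2.resize(im,None,fx=s,fy=s,interpolation=cv2.INTER_CUBIC))
E
python3 - <<'E'
from h import *
for n in("top","side"):
    c=camera(n); save(c,n+"0.png"); np.savez(n+"0.npz",W=cloud(c),im=c["image"])
    print(n,np.array(c["view"]).round(3).tolist(),np.array(c["mtx"]).tolist())
print(read_state())
E
```

```text
pics
top [[-0.028, -1.0, -0.002, 0.034], [0.981, -0.028, 0.193, -0.599], [-0.193, 0.003, 0.981, -1.229], [0.0, 0.0, 0.0, 1.0]] [[366.75854421859253, 0.0, 252.3079413218143], [0.0, 366.75854421859253, 189.0210664438241], [0.0, 0.0, 1.0]]
side [[0.998, 0.054, 0.026, -0.588], [-0.044, 0.382, 0.923, -0.113], [0.04, -0.923, 0.383, -1.268], [0.0, 0.0, 0.0, 1.0]] [[357.6069580893179, 0.0, 255.19313769610525], [0.0, 357.6069580893179, 192.3984132386983], [0.0, 0.0, 1.0]]
{'time': 0.1, 'joint_positions': array([-1.31058398,  0.33279994, -0.06472922,  1.46084929,  0.02162278,
        1.34987984, -0.08849592]), 'joint_vel': array([-0.00021117, -0.00044999, -0.00048773, -0.0011557 , -0.0013208 ,
        0.00031616, -0.00040456]), 'joint_torque': array([ 1.23899186e-03, -6.24544716e+01,  2.43310689e-02, -3.90716779e+01,
       -6.14431081e-02,  3.67137487e-02,  6.50776815e-05]), 'ee_pos': array([0.17431023, 0.5998504 , 0.22184287]), 'eef_rot': array([ 1.40907771e-01,  9.90022533e-01, -6.17625740e-04, -5.36824197e-05]), 'ft_force': array([-0.83684418,  0.12555539,  0.54670468]), 'torque': array([0.02118166, 0.00768665, 0.00296677]), 'grip_force': 0.0, 'width': 0.08717950329834874}
```

View pics/top0.png

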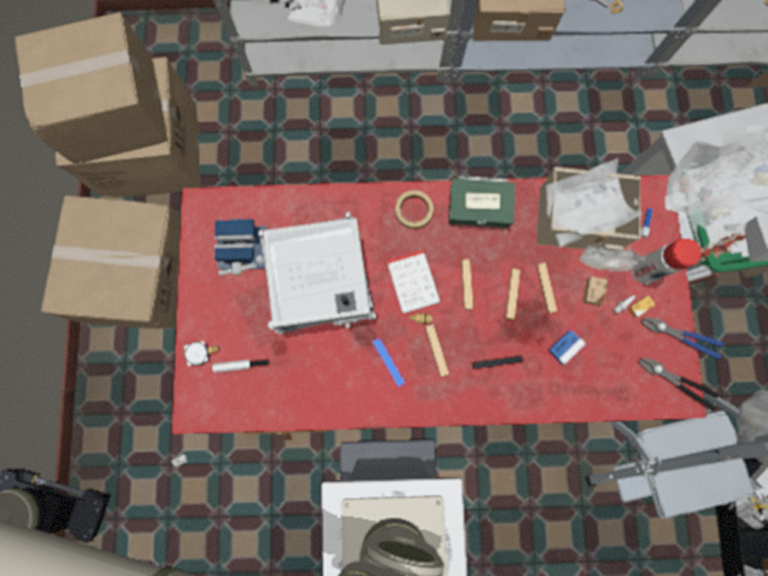

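View pics/side0.png

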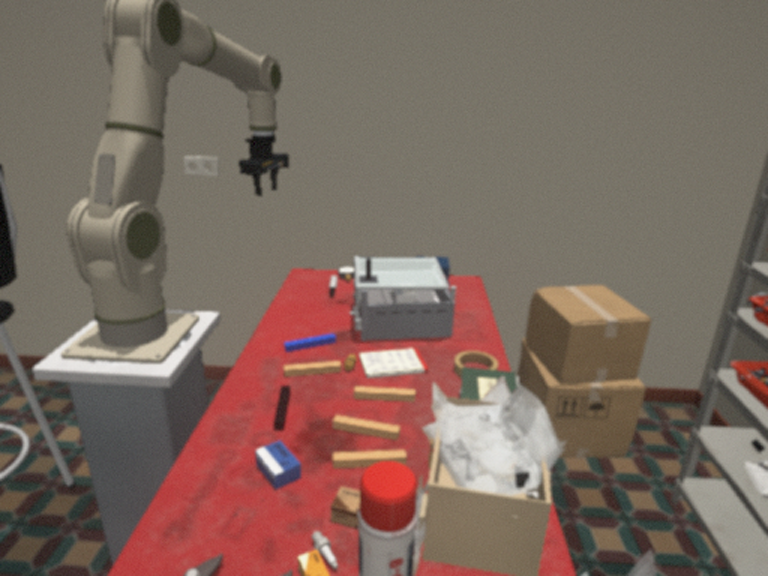

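Four wooden battens (enlarged px (467,284), (513,293), (547,287), (437,350)). The black bar (497,362) and the blue bar (388,362) are the look-alikes. The cabinet is at (318,272), with its post at about (345,300) and hinge at about (275,328). The notepad is at (413,283).

```bash
cat > m.py <<'E'
from h import *
def rects(W,mask,minn=20):
    n,l,s,_=cv2.connectedComponentsWithStats(mask.astype(np.uint8))
    out=[]
    for i in range(1,n):
        if s[i,4]<minn: continue
        p=W[l==i]; p=p[np.isfinite(p).all(1)]
        if len(p)<minn: continue
        r=cv2.minAreaRect(p[:,:2].astype(np.float32)*1000)
        mu=p[:,:2].mean(0); w,V=np.linalg.eigh(np.cov(p[:,:2].T)); a=V[:,1]
        out.append((s[i,:4].tolist(),(mu*1000).round(1).tolist(),np.array(r[0]).round(1).tolist(),np.array(r[1]).round(1).tolist(),"dir",round(float(np.degrees(np.arctan2(a[1],a[0]))),1),"z",(np.nanpercentile(p[:,2],[5,50,95])*1000).round(1).tolist()))
    return out
def wood(im):
    hsv=cv2.cvtColor(im,cv2.COLOR_RGB2HSV); return (hsv[...,0]>12)&(hsv[...,0]<28)&(hsv[...,1]>70)&(hsv[...,2]>120)
E
python3 - <<'E'
from m import *
d=np.load("top0.npz"); W,im=d["W"],d["im"]
tab=(np.abs(W[...,2])<.4)&(W[...,0]>.2)&(W[...,0]<1)
print("table z",np.nanmedian(W[(np.abs(W[...,2])<.02)][:,2]))
for r in rects(W,wood(im)&tab): print("wood",r)
hsv=cv2.cvtColor(im,cv2.COLOR_RGB2HSV)
box=np.zeros(im.shape[:2],bool); box[165:215,255:297]=1
for r in rects(W,(hsv[...,1]<60)&(hsv[...,2]>120)&box): print("pad",r)
box[:]=0; box[135:230,160:260]=1
for r in rects(W,box&(W[...,2]>.125)&(W[...,2]<.145)): print("lid",r)
for r in rects(W,box&(W[...,2]>.15),3): print("post",r)
h=W[box][:,2]; print(np.histogram(h[np.isfinite(h)],bins=np.arange(-.01,.2,.01)))
c=dict(image=im); save(c,"cab0.png",(140,125,265,235),6)
E
```

```text
table z 0.0005355927160002327
wood ([264, 127, 25, 25], [795.1, -75.0], [799.0, -76.9], [89.7, 101.3], 'dir', 168.6, 'z', [-1.6, 23.1, 27.9])
wood ([308, 173, 7, 33], [605.5, -195.7], [604.1, -196.7], [123.5, 17.7], 'dir', 180.0, 'z', [1.7, 17.3, 21.1])
wood ([358, 175, 13, 33], [588.4, -388.2], [590.9, -389.1], [122.2, 24.3], 'dir', -172.2, 'z', [5.4, 16.6, 22.0])
wood ([337, 179, 10, 34], [573.1, -305.1], [577.9, -308.2], [20.9, 124.2], 'dir', 169.7, 'z', [0.7, 16.7, 21.4])
wood ([391, 185, 13, 17], [567.0, -496.9], [574.9, -502.1], [41.1, 57.1], 'dir', -176.3, 'z', [24.1, 30.0, 33.4])
wood ([420, 197, 16, 12], [538.6, -614.0], [535.6, -614.8], [30.4, 53.9], 'dir', 111.0, 'z', [15.5, 22.7, 26.4])
wood ([274, 209, 14, 7], [521.9, -83.5], [523.6, -82.5], [47.3, 22.9], 'dir', 81.4, 'z', [1.8, 18.8, 24.2])
wood ([284, 217, 15, 34], [444.0, -114.5], [446.0, -115.4], [121.2, 18.9], 'dir', -165.4, 'z', [1.4, 17.3, 21.8])
wood ([138, 231, 8, 5], [461.7, 416.0], [463.0, 415.2], [11.3, 23.7], 'dir', 108.5, 'z', [4.5, 17.0, 20.5])
pad ([259, 169, 34, 40], [609.3, -67.7], [610.2, -68.7], [127.4, 97.4], 'dir', -165.2, 'z', [3.5, 10.1, 14.8])
lid ([173, 146, 76, 73], [613.3, 156.8], [616.3, 156.0], [222.2, 228.7], 'dir', -174.4, 'z', [132.1, 136.2, 140.3])
post ([227, 197, 5, 6], [543.4, 89.9], [543.9, 90.0], [12.0, 13.0], 'dir', 178.0, 'z', [164.7, 186.9, 190.0])
(array([2267, 2204,  127,   63,   50,   52,   54,   19,   41,   55,  295,
         68,   28,   73, 3788,  251,    1,    1,    2,   17]), array([-0.01,  0.  ,  0.01,  0.02,  0.03,  0.04,  0.05,  0.06,  0.07,
        0.08,  0.09,  0.1 ,  0.11,  0.12,  0.13,  0.14,  0.15,  0.16,
        0.17,  0.18,  0.19]))
```

View pics/cab0.png

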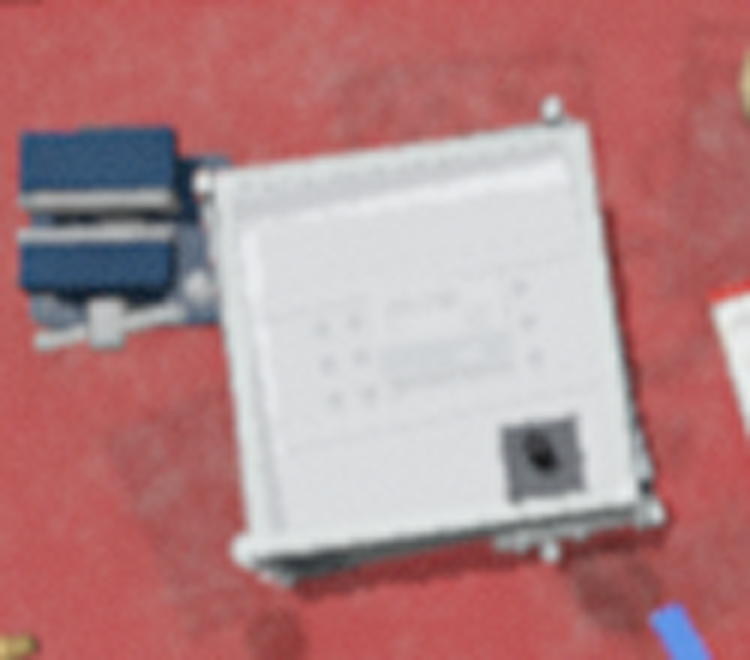

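```bash
cat >> h.py <<'E'
def pix(c,uv,z):
    uv=np.array(uv,float).reshape(-1,1,2)
    p=cv2.undistortPoints(uv,np.array(c["mtx"]),np.array(c["dist"])).reshape(-1,2)
    V=np.linalg.inv(np.array(c["view"])); d=np.c_[p[:,0],-p[:,1],-np.ones(len(p))]@V[:3,:3].T; o=V[:3,3]
    return o+d*((z-o[2])/d[:,2])[:,None]
E
python3 - <<'E'
from h import *
c=camera("top"); save(c,"x.png")
q=np.array([[240,550],[630,508],[585,128],[218,178],[658,512],[548,105],[205,182]])/6+[140,125]-.5+.08
P=pix(c,q,.136)
print((P*1000).round(1).tolist())
P2=P[:,:2]
ang=lambda v:np.degrees(np.arctan2(v[1],v[0]))
print("left/right edges dir",ang(P2[3]-P2[0]),ang(P2[2]-P2[1]),"front edge",ang(P2[0]-P2[1])-90,"back",ang(P2[3]-P2[2])-90)
print("hinge-post",np.linalg.norm(P2[0]-[.5435,.09]))
E
```

```text
[[501.2, 255.8, 136.0], [518.1, 44.1, 136.0], [734.1, 64.1, 136.0], [711.0, 270.3, 136.0], [515.5, 28.9, 136.0], [748.2, 84.7, 136.0], [708.9, 277.5, 136.0]]
left/right edges dir 3.936005762762517 5.305394643891194 front edge 4.566818536515797 back 6.40006772503304
hinge-post 0.1711514181699648
```

The black bar and blue bar don't fit, since plain wood is wanted. The four wooden bars are unambiguous, with 120x18 mm footprints. Moving to the post at (0.5435, 0.090).

Request:
step_arm --pt "0.74 -1 0.1" --pt "0.74 -1 0.1" --pt "0.74 -1 0.1" --pt "0.74 -1 0.1" --pt "0.74 -1 0.1" --pt "0.74 -1 0.1" --pt "0.74 -1 0.1" --pt "0.74 -1 0.1" --pt "0.74 -1 0.1" --pt "0.74 -1 0.1" --pt "0.74 -1 0.1" --pt "0.74 -1 0.1" --turn '[0,0,0,0,0,0,0,0,0,0,0,0]' --grip 0.4 --newtons 12

```text
time: 1.35
ee_pos: [0.3969, 0.299, 0.2526]
eef_rot: [0.141, 0.99, 0.0, -0.0]
ft_force: [-0.2, 0.5, 0.0]
width: 0.0521
grip_force: 0.0
```

Request:
step_arm --pt "0.74 -1 0" --pt "0.74 -1 0" --pt "0.74 -1 0" --pt "0.74 -1 0" --pt "0.74 -1 0" --pt "0.74 -1 0" --pt "0.74 -1 0" --pt "0.74 -1 0" --pt "0 0 0" --pt "0 0 0" --turn '[0,0,0,0,0,0,0,0,0,0]'

```text
time: 2.35
ee_pos: [0.5443, 0.0999, 0.2522]
eef_rot: [0.142, 0.99, -0.0, -0.0]
ft_force: [-0.8, 0.9, 0.4]
width: 0.0518
grip_force: 0.0
```

Request:
step_arm --pt "0 -0.4 -0.8" --pt "0 0 -1" --pt "0 0 -1" --pt "0 0 -1" --pt "0 0 0" --turn '[0,0,0,0,0]'

```text
time: 2.85
ee_pos: [0.5418, 0.0913, 0.1545]
eef_rot: [0.14, 0.99, -0.001, -0.003]
ft_force: [0.3, 0.4, 0.1]
width: 0.0522
grip_force: 0.0
```

Request:
step_arm --pt "0 0 0" --pt "0 0 0" --pt "0 0 0" --pt "0 0 0" --pt "0 0 0" --pt "0 0 0" --turn '[0,0,0,0,0,0]' --grip 1

```text
time: 3.45
ee_pos: [0.5444, 0.091, 0.1579]
eef_rot: [0.141, 0.99, 0.001, -0.0]
ft_force: [0.8, -3.5, 2.7]
width: 0.0135
grip_force: 12.0
```

Run:
```python
import numpy as np
h=np.array([.503,.253]);p=np.array([.5435,.09]);v=p-h;r=.167;a0=np.arctan2(v[1],v[0]);print(np.linalg.norm(v))
prev=p
th=np.arange(.14,2.15,.14)
for t in th:
    q=h+r*np.array([np.cos(a0-t),np.sin(a0-t)])
    print(round(t,2),q.round(3),np.hypot(*q).round(3),((q-prev)/.025).round(2).tolist()); prev=q
```

```text
0.16795609545354406
0.14 [0.52  0.087] 0.527 [-0.93, -0.12]
0.28 [0.497 0.086] 0.504 [-0.93, -0.03]
0.42 [0.474 0.089] 0.482 [-0.93, 0.1]
0.56 [0.451 0.094] 0.461 [-0.91, 0.23]
0.7 [0.429 0.103] 0.442 [-0.87, 0.35]
0.84 [0.409 0.115] 0.425 [-0.81, 0.47]
0.98 [0.391 0.129] 0.412 [-0.73, 0.58]
1.12 [0.375 0.146] 0.402 [-0.65, 0.67]
1.26 [0.361 0.165] 0.397 [-0.55, 0.76]
1.4 [0.35  0.186] 0.396 [-0.44, 0.83]
1.54 [0.342 0.208] 0.4 [-0.32, 0.88]
1.68 [0.338 0.231] 0.409 [-0.19, 0.91]
1.82 [0.336 0.254] 0.421 [-0.06, 0.93]
1.96 [0.338 0.277] 0.437 [0.07, 0.93]
2.1 [0.343 0.3  ] 0.456 [0.2, 0.91]
```

Request:
step_arm --pt "-0.47 -0.1 0" --pt "-0.47 -0.05 0" --pt "-0.47 -0.02 0" --pt "-0.47 0 0" --pt "-0.47 0.05 0" --pt "-0.46 0.05 0" --pt "-0.46 0.1 0" --pt "-0.45 0.13 0" --pt "-0.44 0.17 0" --pt "-0.43 0.19 0" --pt "-0.41 0.23 0" --pt "-0.4 0.25 0" --turn '[0,0,0,0,0,0,0,0,0,0,0,0]'

```text
time: 4.65
ee_pos: [0.4072, 0.112, 0.1575]
eef_rot: [0.142, 0.99, -0.003, -0.002]
ft_force: [-8.9, -16.7, 16.7]
width: 0.0132
grip_force: 12.0
```

Request:
step_arm --pt "-0.45 0.15 0.1" --pt "-0.4 0.2 0" --pt "-0.35 0.3 0" --pt "-0.33 0.34 0" --pt "-0.29 0.36 0" --pt "-0.26 0.39 0" --pt "-0.23 0.41 0" --pt "-0.21 0.42 0" --pt "-0.18 0.43 0" --pt "-0.14 0.45 0" --turn '[0,0,0,0,0,0,0,0,0,0]' --newtons 8

```text
time: 5.65
ee_pos: [0.3357, 0.2012, 0.1594]
eef_rot: [0.141, 0.99, -0.002, -0.002]
ft_force: [-8.9, -4.4, 4.9]
width: 0.0137
grip_force: 8.0
```

Request:
step_arm --pt "-0.2 0.45 0" --pt "-0.12 0.46 0" --pt "-0.06 0.47 0" --pt "0 0.47 0" --pt "0.03 0.47 0" --pt "0.06 0.46 0" --pt "0.1 0.45 0" --pt "0.13 0.44 0" --pt "0.15 0.43 0" --pt "0 0 0" --turn '[0,0,0,0,0,0,0,0,0,0]'

```text
time: 6.65
ee_pos: [0.3388, 0.3069, 0.1596]
eef_rot: [0.139, 0.99, 0.0, -0.001]
ft_force: [-9.1, 3.8, -0.6]
width: 0.0133
grip_force: 8.0
```

Request:
step_arm --pt "0 0 0" --pt "0 0 0" --pt "0 0 0" --pt "0 0 0.5" --pt "0 0 1" --pt "0 0 1" --pt "0 0 1" --pt "0 0 1" --pt "0.4 -1 1" --pt "0.4 -1 0" --pt "0.4 -1 0" --pt "0.4 -1 0" --turn '[0,0,0,0,0,0,0,0,0,0,0,0]' --grip 0.4

```text
time: 7.85
ee_pos: [0.3812, 0.2028, 0.299]
eef_rot: [0.141, 0.99, 0.001, 0.001]
ft_force: [0.4, 0.2, -0.5]
width: 0.0527
grip_force: 0.0
```

Request:
step_arm --pt "0.4 -1 0" --pt "0.4 -1 0" --pt "0.4 -1 0" --pt "0.4 -1 0" --pt "0.4 -1 0" --pt "0.4 -1 0" --pt "0.4 -1 0" --pt "0.4 -1 0" --pt "0 -1 0" --pt "0 -1 0" --pt "0 -1 0" --pt "0 -1 0" --turn '[0,0,0,0,0,0,0,0,0,0,0,0]' --grip 0

```text
time: 9.05
ee_pos: [0.4606, -0.0974, 0.2987]
eef_rot: [0.141, 0.99, 0.0, 0.001]
ft_force: [0.8, -0.0, 0.6]
width: 0.0875
grip_force: 0.0
```

Run:
```python
from m import *
from scipy.optimize import least_squares
p=np.array([[.5444,.091],[.4072,.112],[.3357,.2012],[.3388,.3069]])
print(least_squares(lambda h:np.hypot(*(p-h).T)-.167,[.5,.25]).x)
c=camera("top"); W=cloud(c);im=c["image"]; np.savez("top1.npz",W=W,im=im)
save(c,"top1.png",(150,110,290,235),5)
print("post",rects(W,(W[...,2]>.15)&(W[...,2]<.2)&(im.max(-1)<70),3))
for r in rects(W,wood(im)&(W[...,0]>.3)&(W[...,0]<.9)&(W[...,2]<.1)): print(r)
```

```text
[0.49617494 0.25168112]
post [([158, 265, 7, 4], [343.7, 302.4], [344.6, 303.5], [10.0, 10.2], 'dir', 114.6, 'z', [156.6, 185.8, 190.3])]
([264, 127, 25, 24], [794.1, -75.7], [799.8, -76.5], [89.2, 100.3], 'dir', 146.6, 'z', [-0.8, 23.6, 28.5])
([358, 175, 13, 34], [587.1, -388.4], [590.0, -390.4], [124.2, 25.9], 'dir', -172.1, 'z', [7.6, 17.5, 22.5])
([391, 185, 13, 17], [575.7, -500.7], [579.8, -502.5], [39.7, 65.3], 'dir', 153.0, 'z', [24.0, 29.9, 35.0])
([421, 197, 15, 12], [538.8, -614.6], [535.9, -615.2], [30.4, 54.4], 'dir', 111.3, 'z', [16.5, 22.9, 26.8])
([281, 209, 5, 7], [521.3, -91.1], [522.2, -91.1], [15.4, 24.1], 'dir', 175.8, 'z', [-0.8, 21.4, 26.9])
([95, 219, 9, 8], [606.9, 955.7], [608.3, 963.7], [55.9, 38.8], 'dir', 49.4, 'z', [-926.6, -919.4, -909.0])
([138, 231, 7, 5], [461.7, 415.9], [463.4, 415.9], [11.7, 22.9], 'dir', 105.8, 'z', [3.5, 16.8, 21.0])
```

View pics/top1.png

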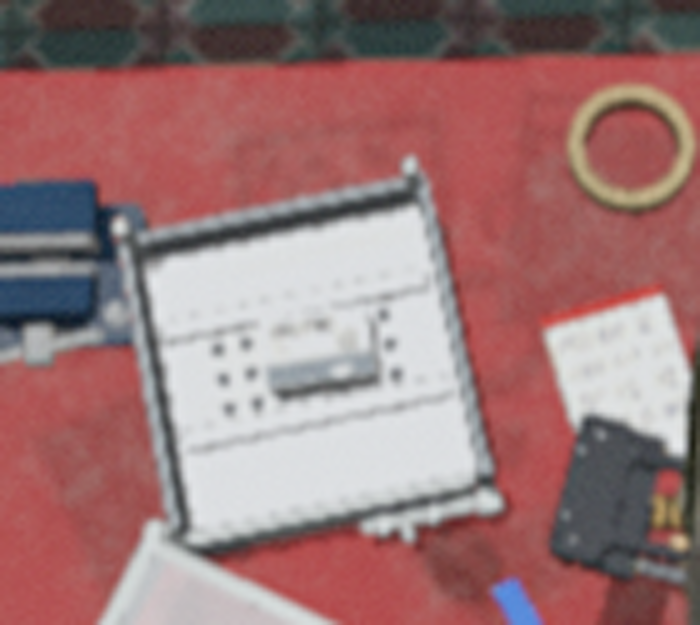

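Run:
```python
from h import *
ims=[];zs=[]
for i in range(6):
    c=camera("top"); ims.append(c["image"].astype(float)); zs.append(c["z_map"])
c["image"]=np.mean(ims,0).astype(np.uint8); z=np.array(zs); c["z_map"]=np.median(z,0)
W=cloud(c); np.savez("avg1.npz",W=W,im=c["image"])
save(c,"cab1.png",(170,135,254,223),7)
z=W[135:223,170:254,2]; g=np.clip(z/.14*255,0,255); g=np.nan_to_num(g).astype(np.uint8)
cv2.imwrite("pics/cabz.png",cv2.resize(cv2.applyColorMap(g,cv2.COLORMAP_JET),None,fx=7,fy=7,interpolation=cv2.INTER_NEAREST))
```

```text
(no output)
```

View pics/cab1.png

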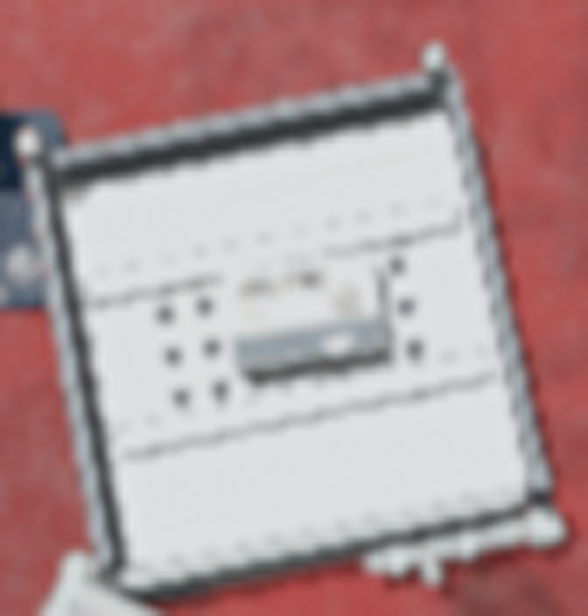

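View pics/cabz.png

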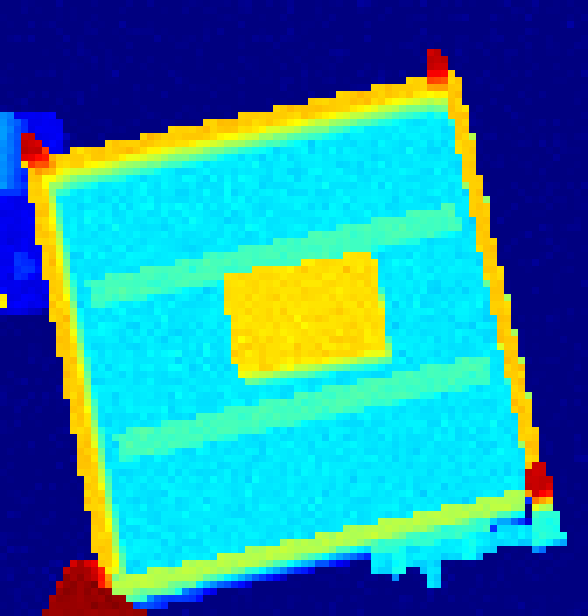

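Run:
```python
from h import *
d=np.load("avg1.npz");W=d["W"].copy()
r=np.zeros(W.shape[:2],bool); r[135:223,170:254]=1
w=W[r]; w=w[np.isfinite(w).all(1)]
print("deck z",np.median(w[(w[:,2]>.035)&(w[:,2]<.056)][:,2]))
# iterative fit of frame (cx,cy,yaw)
yaw=np.radians(9); C=np.array([.605,.155])
for it in range(6):
    R=np.array([[np.cos(yaw),-np.sin(yaw)],[np.sin(yaw),np.cos(yaw)]])
    q=(w[:,:2]-C)@R; z=w[:,2]
    b=(z>.0575)&(z<.067)&(np.abs(q[:,1])<.09)
    f=b&(np.abs(q[:,0]+.04)<.015); k=b&(np.abs(q[:,0]-.04)<.015)&(np.abs(q[:,1])>.04)
    L=(z>.088)&(z<.102)&(np.abs(q[:,1]-.105)<.012)&(np.abs(q[:,0])<.08)
    Rt=(z>.088)&(z<.102)&(np.abs(q[:,1]+.105)<.012)&(np.abs(q[:,0])<.08)
    out=[np.polyfit(q[m][:,1],q[m][:,0],1) for m in(f,k)]+[np.polyfit(q[m][:,0],q[m][:,1],1) for m in(L,Rt)]
    B=(z>.088)&(z<.102)&(np.abs(q[:,0]-.1)<.012)&(np.abs(q[:,1])<.08)
    out.append(np.polyfit(q[B][:,1],q[B][:,0],1))
    print(it,np.degrees(yaw).round(2),C.round(4),[o.round(4).tolist() for o in out],f.sum(),k.sum(),L.sum(),Rt.sum())
    dx=(out[0][1]+out[1][1])/2; dy=(out[2][1]+out[3][1])/2
    dyaw=np.mean([-out[0][0],-out[1][0],out[2][0],out[3][0]])
    C=C+R@[dx,dy]; yaw+=dyaw
ct=(z>.084)&(np.abs(q[:,0])<.035)&(np.abs(q[:,1])<.07)
print("carton z",np.median(z[ct]))
rr=cv2.minAreaRect((q[ct]*1000).astype(np.float32));print(rr,q[ct].mean(0))
print("carton world",C+R@q[ct].mean(0))
t=np.array([[-.105,.102],[0,0]])@R.T+C; print("front-left inner",t)
```

```text
deck z 0.049918504021660204Traceback (most recent call last):
  File "<stdin>", line 15, in <module>
    raise TypeError("expected non-empty vector for x")
TypeError: expected non-empty vector for x
```

```bash
cat > fit.py <<'E'
from h import *
d=np.load("avg1.npz");W=d["W"].copy()
r=np.zeros(W.shape[:2],bool); r[135:223,170:254]=1
w=W[r]; w=w[np.isfinite(w).all(1)]; z=w[:,2]
b=w[(z>.0575)&(z<.067)]; print(b.mean(0),len(b), np.histogram(z,bins=np.arange(0,.15,.006)))
from scipy.optimize import minimize
wt=w[(z>.090)&(z<.101)]
def rot(y): return np.array([[np.cos(y),-np.sin(y)],[np.sin(y),np.cos(y)]])
def cost(p):
    q=(b[:,:2]-p[:2])@rot(p[2])
    e=np.minimum(np.abs(np.abs(q[:,0])-.04),.015)
    u=(wt[:,:2]-p[:2])@rot(p[2])
    s=np.minimum(np.abs(np.abs(u[:,1])-.105),.012)
    return (e**2).mean()+(s**2).mean()
best=min((minimize(cost,[x,y,a],method="Nelder-Mead",options=dict(xatol=1e-5,fatol=1e-12)) for x in(.60,.61,.62) for y in(.15,.16) for a in(.07,.13)),key=lambda r:r.fun)
print(best.x,np.degrees(best.x[2]),best.fun)
C=best.x[:2];R=rot(best.x[2])
q=(w[:,:2]-C)@R
for s in(1,-1):
    m=(z>.0575)&(z<.067)&(np.abs(q[:,0]-s*.04)<.012)&(np.abs(q[:,1])<.09); print("bearer",s,m.sum(),np.polyfit(q[m][:,1],q[m][:,0],1),q[m][:,0].std())
    m=(z>.09)&(z<.101)&(np.abs(q[:,1]-s*.105)<.012)&(np.abs(q[:,0])<.08); print("wall",s,m.sum(),np.polyfit(q[m][:,0],q[m][:,1],1))
m=(z>.09)&(z<.101)&(np.abs(q[:,1])<.08)&(q[:,0]>.07); print("back",np.polyfit(q[m][:,1],q[m][:,0],1))
ct=(z>.084)&(np.abs(q[:,0])<.04)&(np.abs(q[:,1])<.075)
print("carton z",np.median(z[ct]),cv2.minAreaRect((q[ct]*1000).astype(np.float32)),q[ct].mean(0),"world",C+R@q[ct].mean(0))
E
python3 fit.py
```

```text
[0.6225678  0.16270717 0.06168345] 574 (array([1307,    6,  112,   23,   39,   19,   23,  174, 2305,  171,  461,
         80,  162,  104,   81,  655,   59,    3,    4,    7,    8,   35,
         53,    8]), array([0.   , 0.006, 0.012, 0.018, 0.024, 0.03 , 0.036, 0.042, 0.048,
       0.054, 0.06 , 0.066, 0.072, 0.078, 0.084, 0.09 , 0.096, 0.102,
       0.108, 0.114, 0.12 , 0.126, 0.132, 0.138, 0.144]))
[0.62953882 0.16202444 0.18747872] 10.741739302647877 0.0001568431534168627
bearer 1 197 [0.00026356 0.03983456] 0.00408199336433025
wall 1 112 [0.00077272 0.10573663]
bearer -1 209 [ 0.00066046 -0.04013866] 0.004100055664952722
wall -1 104 [-0.00137587 -0.10582909]
back [0.00228055 0.10066296]
carton z 0.09181261298680188 ((0.19317054748535156, -11.428108215332031), (74.98804473876953, 50.66443634033203), 87.00631713867188) [-0.00050349 -0.01150961] world [0.63118934 0.15062266]
```

Cabinet frame: deck centre (0.6295, 0.162), yaw 10.7°. The carton stands at (0.631, 0.151), yaw about 8°, top at 92 mm, and its white/grey print is visible at (225,182).

```bash
python3 -c "
from h import *
s=read_state();print(s['joint_positions'].round(3),s['ee_pos'])
d=np.load('top1.npz')"
```

```text
[-0.54  -0.091  0.613  1.756  0.052  1.46   1.355] [ 0.46076484 -0.09507309  0.29788276]
```

Request:
step_arm --pt "0 0 0" --pt "0 0 0" --pt "0 0 0" --pt "0 0 0" --pt "0 0 0" --pt "0 0 0" --pt "0.68 1 0" --pt "0.68 1 0" --pt "0.68 1 0" --pt "0.68 1 0" --pt "0.68 1 0" --pt "0.68 1 0" --turn '[1,1,1,1,1,1,1,1,1,1,1,1]'

```text
time: 10.6
ee_pos: [0.5611, 0.0548, 0.2973]
eef_rot: [-0.545, 0.839, -0.0, -0.001]
ft_force: [0.5, 0.4, 0.4]
width: 0.0871
grip_force: 0.0
```

Request:
step_arm --pt "0.68 1 -0.4" --pt "0.68 1 -0.4" --pt "0.68 1 -0.4" --pt "0.68 1 -0.4" --pt "0 0 -0.4" --pt "0 0 0" --pt "0 0 0" --turn '[1,1,1,1,0.55,0,0]'

```text
time: 11.3
ee_pos: [0.5895, 0.0927, 0.2606]
eef_rot: [-0.646, 0.763, -0.009, -0.019]
ft_force: [-0.5, 0.3, 0.2]
width: 0.0871
grip_force: 0.0
```

```bash
cat > st.py <<'E'
from h import *
s=read_state();x,y,z,w=s['eef_rot']
Y=np.degrees(np.arctan2(1-2*(x*x+z*z),2*(x*y-w*z)))
print(round(s['time'],2),'pos',s['ee_pos'].round(4),'tool-y',Y.round(1),'w',round(s['width'],4),'j',s['joint_positions'].round(2),'f',s['ft_force'].round(1))
E
python3 st.py
```

```text
11.3 pos [0.5895 0.0927 0.2606] tool-y 170.5 w 0.0871 j [ 0.2   0.32 -0.57  1.44  0.2   1.46  2.6 ] f [-0.5  0.3  0.2]
```

Joint 7 ran toward its limit, so I'm turning back the other way.

Request:
step_arm --pt "0 0 0" --pt "0 0 0" --pt "0 0 0" --pt "0 0 0" --pt "0 0 0" --pt "0 0 0" --pt "0 0 0" --pt "0 0 0" --pt "0 0 0" --pt "0 0 0" --pt "0 0 0" --pt "0 0 0" --turn '[-1,-1,-1,-1,-1,-1,-1,-1,-1,-1,-1,-1]'

```text
time: 12.5
ee_pos: [0.5896, 0.0937, 0.2617]
eef_rot: [0.019, 1.0, 0.005, -0.019]
ft_force: [-0.6, 0.2, -0.7]
width: 0.0871
grip_force: 0.0
```

Request:
step_arm --pt "0 0 0" --pt "0 0 0" --pt "0 0 0" --pt "0 0 0" --pt "0 0 0" --pt "0 0 0" --pt "0 0 0" --pt "0 0 0" --pt "0 0 0" --pt "0 0 0" --pt "0 0 0" --pt "0 0 0" --turn '[-1,-1,-1,-1,-1,-1,-1,-1,-1,-1,-1,-0.7]'

```text
time: 13.7
ee_pos: [0.5896, 0.0937, 0.2621]
eef_rot: [0.66, 0.751, 0.017, -0.011]
ft_force: [-0.9, -0.6, 0.3]
width: 0.0872
grip_force: 0.0
```

```bash
python3 st.py
```

```text
13.7 pos [0.5896 0.0937 0.2621] tool-y 7.3 w 0.0872 j [-0.04  0.25 -0.21  1.48  0.01  1.4  -0.12] f [-0.9 -0.6  0.3]
```

Request:
step_arm --pt "0.55 0.76 0" --pt "0.55 0.76 0" --pt "0.55 0.76 0" --pt "0 0 0" --pt "0 0 0" --turn '[0,0,0,0,0]'

```text
time: 14.2
ee_pos: [0.6307, 0.1511, 0.2613]
eef_rot: [0.658, 0.753, 0.017, -0.011]
ft_force: [0.7, -0.4, 0.1]
width: 0.0871
grip_force: 0.0
```

```bash
cat >> st.py <<'E'
from scipy.spatial.transform import Rotation as Ro
M=Ro.from_quat(s['eef_rot']).as_matrix();print('tool z',M[:,2].round(4),'tool y',M[:,1].round(4))
E
python3 st.py
```

```text
14.2 pos [0.6307 0.1511 0.2613] tool-y 7.7 w 0.0871 j [-0.11  0.37 -0.23  1.34  0.05  1.43 -0.2 ] f [ 0.7 -0.4  0.1]
tool z [ 0.0049  0.0399 -0.9992] tool y [0.9909 0.1344 0.0103]
```

Request:
step_arm --pt "0 0 -1" --pt "0 0 -1" --pt "0 0 -1" --pt "0 0 -1" --pt "0 0 -1" --pt "0 0 -1" --pt "0 0 -0.6" --pt "0 0 -0.6" --pt "0 0 -0.6" --pt "0 0 0" --turn '[0,0,0,0,0,0,0,0,0,0]'

```text
time: 15.2
ee_pos: [0.6297, 0.1502, 0.0639]
eef_rot: [0.658, 0.753, 0.016, -0.013]
ft_force: [0.1, 0.5, -0.5]
width: 0.0865
grip_force: 0.0
```

Request:
step_arm --pt "0 0 0" --pt "0 0 0" --pt "0 0 0" --pt "0 0 0" --pt "0 0 0" --pt "0 0 0" --turn '[0,0,0,0,0,0]' --grip 1 --newtons 12

```text
time: 15.8
ee_pos: [0.6309, 0.1507, 0.0661]
eef_rot: [0.658, 0.753, 0.017, -0.012]
ft_force: [-0.0, -0.5, 1.8]
width: 0.0499
grip_force: 12.0
```

Request:
step_arm --pt "0 0 0.6" --pt "0 0 1" --pt "0 0 1" --pt "0 0 1" --pt "0 0 1" --pt "0 0 0.4" --pt "-0.1 -1 0" --pt "-0.1 -1 0" --pt "-0.1 -1 0" --pt "-0.1 -1 0" --pt "-0.1 -1 0" --pt "-0.1 -1 0" --turn '[0,0,0,0,0,0,0,0,0,0,0,0]'

```text
time: 17.0
ee_pos: [0.6153, -0.0003, 0.1907]
eef_rot: [0.658, 0.753, 0.017, -0.012]
ft_force: [-0.2, -0.3, -0.5]
width: 0.0501
grip_force: 12.0
```

Request:
step_arm --pt "-0.1 -0.9 0" --pt "-0.1 -0.9 0" --pt "-0.1 -0.9 0" --pt "0 0 0" --pt "0 0 -1" --pt "0 0 -1" --pt "0 0 -1" --pt "0 0 -1" --pt "0 0 -1" --pt "0 0 0" --turn '[0,0,0,0,0,0,0,0,0,0]'

```text
time: 18.0
ee_pos: [0.6057, -0.0657, 0.0623]
eef_rot: [0.657, 0.753, 0.015, -0.015]
ft_force: [0.2, 0.2, -1.5]
width: 0.0498
grip_force: 12.0
```

Request:
step_arm --pt "0 0 -0.5" --pt "0 0 -0.5" --pt "0 0 -0.4" --pt "0 0 0" --pt "0 0 0" --turn '[0,0,0,0,0]'

```text
time: 18.5
ee_pos: [0.6083, -0.0668, 0.0309]
eef_rot: [0.658, 0.753, 0.017, -0.012]
ft_force: [0.3, 0.6, -0.3]
width: 0.0501
grip_force: 12.0
```

Request:
step_arm --pt "0 0 -0.15" --pt "0 0 0" --pt "0 0 0" --turn '[0,0,0]'

```text
time: 18.8
ee_pos: [0.6083, -0.0669, 0.0273]
eef_rot: [0.658, 0.753, 0.017, -0.012]
ft_force: [-0.7, 0.1, -0.5]
width: 0.0497
grip_force: 12.0
```

Request:
step_arm --pt "0 0 -0.07" --pt "0 0 0" --turn '[0,0]'

```text
time: 19.0
ee_pos: [0.6081, -0.0668, 0.0252]
eef_rot: [0.658, 0.753, 0.017, -0.012]
ft_force: [-0.6, -0.3, -0.6]
width: 0.0501
grip_force: 12.0
```

Request:
step_arm --pt "0 0 0" --pt "0 0 0" --pt "0 0 0" --pt "0 0 0" --pt "0 0 0.5" --pt "0 0 1" --pt "0 0 1" --pt "0 0 1" --pt "0 0 1" --pt "0 0 0" --turn '[0,0,0,0,0,0,0,0,0,0]' --grip 0.25

```text
time: 20.0
ee_pos: [0.6104, -0.067, 0.1429]
eef_rot: [0.658, 0.753, 0.019, -0.009]
ft_force: [0.7, -0.2, -0.3]
width: 0.0655
grip_force: 0.0
```

```bash
cat > bat.py <<'E'
import sys
from m import *
from scipy import ndimage
def bats(W,im):
    m=wood(im)&(W[...,2]>.010)&(W[...,2]<.026)&(W[...,0]>.3)&(W[...,0]<.9)
    return rects(W,m,60)
if __name__=="__main__":
    d=np.load(sys.argv[1]);
    for r in bats(d["W"],d["im"]): print(r)
E
python3 bat.py top0.npz; python3 st.py
python3 - <<'E'
from h import *
c=camera("top");W=cloud(c);np.savez("top2.npz",W=W,im=c["image"])
save(c,"top2.png",(240,150,400,270),5)
E
python3 bat.py top2.npz
```

```text
([264, 128, 25, 24], [782.8, -82.8], [787.9, -82.3], [75.3, 92.8], 'dir', 133.4, 'z', [16.3, 22.7, 25.4])
([308, 173, 7, 24], [620.9, -196.4], [619.1, -196.3], [87.2, 17.6], 'dir', -179.5, 'z', [12.7, 17.4, 21.1])
([358, 176, 13, 32], [588.1, -388.7], [587.5, -389.7], [115.9, 20.0], 'dir', -171.3, 'z', [11.5, 17.0, 22.3])
([338, 180, 9, 32], [573.7, -306.2], [574.5, -306.6], [18.3, 115.6], 'dir', 169.1, 'z', [12.3, 17.4, 21.8])
([420, 197, 16, 12], [538.7, -613.8], [537.6, -613.3], [25.5, 53.1], 'dir', 112.5, 'z', [17.6, 22.5, 25.5])
([274, 210, 14, 6], [520.6, -83.7], [519.3, -81.9], [46.5, 18.6], 'dir', 83.6, 'z', [14.9, 19.2, 24.2])
20.0 pos [ 0.6104 -0.067   0.1429] tool-y 7.7 w 0.0655 j [ 0.18  0.36 -0.15  1.59  0.01  1.18  0.17] f [ 0.7 -0.2 -0.3]
tool z [ 0.011   0.0406 -0.9991] tool y [0.9909 0.134  0.0163]
([359, 176, 12, 32], [587.0, -388.9], [587.1, -389.3], [116.2, 18.5], 'dir', -171.4, 'z', [12.3, 17.0, 22.9])
([338, 180, 8, 32], [573.3, -305.5], [575.0, -306.7], [19.4, 116.3], 'dir', 168.9, 'z', [12.6, 17.6, 22.5])
([421, 197, 15, 12], [539.1, -614.7], [537.4, -613.2], [26.5, 53.4], 'dir', 113.3, 'z', [16.6, 21.6, 25.4])
```

View pics/top2.png

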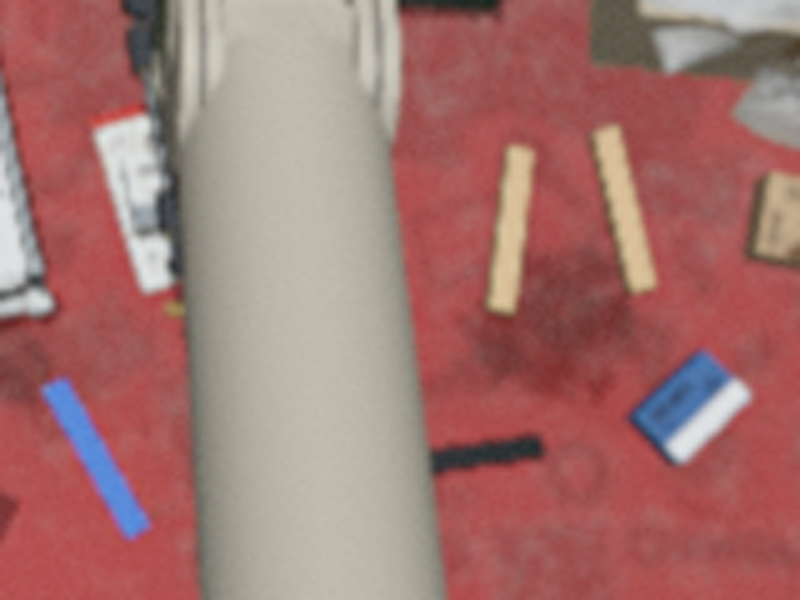

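Four battens: A (310,190), B (342,196), C (365,192), D (291,234) in camera px, all plain wood. The black bar (337,240) and the blue bar (259,242) are excluded. Now fetching A.

Request:
step_arm --pt "0 -0.5 0" --pt "0 -0.5 0" --pt "0 -0.5 0" --pt "0 -0.5 0" --pt "0 -0.5 0" --pt "0 -0.5 0" --pt "0 -0.5 0" --pt "0 -0.5 0" --pt "0 -0.5 0" --pt "-0.1 -0.5 0" --pt "-0.1 -0.1 -1" --pt "0 0 -1" --turn '[-1,-1,-1,-1,-1,-1,-1,-1,-1,-1,-1,-1]'

```text
time: 21.25
ee_pos: [0.6028, -0.1954, 0.0873]
eef_rot: [0.991, 0.129, 0.021, 0.002]
ft_force: [-0.3, 0.0, -0.8]
width: 0.065
grip_force: 0.0
```

Request:
step_arm --pt "0 0 -1" --pt "0 0 -0.5" --pt "0 0 -0.5" --pt "0 0 0" --pt "0 0 0" --turn '[-1,-1,-0.2,0,0]'

```text
time: 21.75
ee_pos: [0.6033, -0.1944, 0.0381]
eef_rot: [1.0, 0.002, 0.02, 0.005]
ft_force: [1.2, -0.2, 0.6]
width: 0.065
grip_force: 0.0
```

```bash
python3 st.py
```

```text
21.75 pos [ 0.6033 -0.1944  0.0381] tool-y -89.8 w 0.065 j [ 0.1   0.48  0.17  1.68 -0.1   0.95 -1.26] f [ 1.2 -0.2  0.6]
tool z [ 0.0402 -0.0095 -0.9991] tool y [ 0.004  -0.9999  0.0097]
```

Request:
step_arm --pt "0 0 -0.6" --pt "0 0 -0.5" --pt "0 0 -0.25" --pt "0 0 0" --turn '[0,0,0,0]'

```text
time: 22.15
ee_pos: [0.6022, -0.1941, 0.0026]
eef_rot: [1.0, 0.001, 0.019, 0.005]
ft_force: [-0.5, 0.9, -0.4]
width: 0.0652
grip_force: 0.0
```

Request:
step_arm --pt "0 0 0" --pt "0 0 0" --pt "0 0 0" --pt "0 0 0" --pt "0 0 0" --pt "0 0 0" --turn '[0,0,0,0,0,0]' --grip 1 --newtons 20

```text
time: 22.75
ee_pos: [0.6033, -0.1943, 0.0042]
eef_rot: [1.0, 0.001, 0.02, 0.005]
ft_force: [-1.0, -0.2, -0.5]
width: 0.0252
grip_force: 0.0
```

```bash
python3 st.py
python3 - <<'E'
import numpy as np
C=np.array([.6295,.162]);a=np.radians(10.74);R=np.array([[np.cos(a),-np.sin(a)],[np.sin(a),np.cos(a)]])
for p in [(0,.04),(0,-.04),(.04,0),(-.04,0)]: print(p,(C+R@p).round(4))
E
```

```text
22.75 pos [ 0.6033 -0.1943  0.0042] tool-y -89.9 w 0.0252 j [ 0.11  0.53  0.17  1.69 -0.11  0.89 -1.25] f [-1.  -0.2 -0.5]
tool z [ 0.0404 -0.0096 -0.9991] tool y [ 0.0014 -1.      0.0096]
(0, 0.04) [0.622  0.2013]
(0, -0.04) [0.637  0.1227]
(0.04, 0) [0.6688 0.1695]
(-0.04, 0) [0.5902 0.1545]
```

Request:
step_arm --pt "0 0 0" --pt "0 0 0" --pt "0 0 0" --pt "0 0 0.4" --pt "0 0 0.8" --pt "0 0 1" --pt "0 0 1" --pt "0 0 1" --pt "0 0 1" --pt "0 0 1" --pt "0 0 0" --turn '[0,0,0,0,0,0,0,0,0,0,0]'

```text
time: 23.85
ee_pos: [0.6051, -0.1949, 0.1639]
eef_rot: [1.0, 0.001, 0.023, 0.005]
ft_force: [0.4, 0.1, 0.5]
width: 0.0177
grip_force: 20.0
```

Request:
step_arm --pt "0 1 0" --pt "0 1 0" --pt "0 1 0" --pt "0 1 0" --pt "0 1 0" --pt "0 1 0" --pt "0 1 0" --pt "0 1 0" --pt "0.15 1 0" --pt "0.15 1 0" --pt "0.15 1 0" --pt "0.15 1 0" --turn '[0,0,0,0,0,0,0,0,0.5,0.5,0.5,0]'

```text
time: 25.05
ee_pos: [0.6186, 0.1074, 0.159]
eef_rot: [0.995, 0.093, 0.02, 0.003]
ft_force: [0.2, 0.5, -0.2]
width: 0.0178
grip_force: 20.0
```

Request:
step_arm --pt "0.15 1 0" --pt "0 1 0" --pt "0 1 0" --pt "0 0.8 0" --pt "0 0 0" --pt "0 0 0" --turn '[0,0,0,0,0,0]'

```text
time: 25.65
ee_pos: [0.622, 0.2012, 0.1587]
eef_rot: [0.996, 0.092, 0.02, 0.003]
ft_force: [0.4, -0.6, -0.2]
width: 0.0178
grip_force: 20.0
```

```bash
python3 st.py
```

```text
25.65 pos [0.622  0.2012 0.1587] tool-y -79.5 w 0.0178 j [-0.38  0.4  -0.01  1.5   0.02  1.2  -1.79] f [ 0.4 -0.6 -0.2]
tool z [ 0.0408 -0.0025 -0.9992] tool y [ 0.1828 -0.9831  0.0099]
```

Request:
step_arm --pt "0 0 -0.8" --pt "0 0 -0.8" --pt "0 0 -0.8" --pt "0 0 -0.6" --pt "0 0 -0.4" --pt "0 0 -0.25" --pt "0 0 0" --pt "0 0 0" --turn '[0,0,0,0,0,0,0,0]'

```text
time: 26.45
ee_pos: [0.6224, 0.2008, 0.0686]
eef_rot: [0.996, 0.091, 0.021, 0.003]
ft_force: [0.2, 0.3, -0.2]
width: 0.0178
grip_force: 20.0
```

```bash
python3 st.py
```

```text
26.45 pos [0.6224 0.2008 0.0686] tool-y -79.6 w 0.0178 j [-0.38  0.48 -0.01  1.59  0.03  1.03 -1.8 ] f [ 0.2  0.3 -0.2]
tool z [ 0.0422 -0.0018 -0.9991] tool y [ 0.1804 -0.9836  0.0094]
```

Request:
step_arm --pt "0 0 -0.08" --pt "0 0 0" --turn '[0,0]'

```text
time: 26.65
ee_pos: [0.6221, 0.2008, 0.0662]
eef_rot: [0.996, 0.091, 0.021, 0.003]
ft_force: [0.2, 0.1, -0.9]
width: 0.0176
grip_force: 20.0
```

Request:
step_arm --pt "0 0 0" --pt "0 0 0" --pt "0 0 0" --pt "0 0 0.4" --pt "0 0 0.8" --pt "0 0 1" --pt "0 0 1" --pt "0 0 1" --pt "-0.6 -1 0" --pt "-0.6 -1 0" --pt "-0.6 -1 0" --pt "-0.6 -1 0" --turn '[0,0,0,0,0,0,0,0,0.2,0.2,0.2,0]' --grip 0.5

```text
time: 27.85
ee_pos: [0.5615, 0.0997, 0.1718]
eef_rot: [0.992, 0.127, 0.021, 0.002]
ft_force: [0.1, -0.2, 0.8]
width: 0.0439
grip_force: 0.0
```

Request:
step_arm --pt "-0.6 -1 0" --pt "-0.6 -1 0" --pt "-0.6 -1 0" --pt "-0.6 -1 0" --pt "-0.6 -1 0" --pt "-0.6 -1 0" --pt "-0.5 -1 0" --pt "-0.5 -1 0" --pt "-0.1 -0.6 0" --pt "0 0 -1" --pt "0 0 -1" --pt "0 0 0" --turn '[0,0,0,0,0,0,0,0,0,0,0,0]' --grip 0.25

```text
time: 29.05
ee_pos: [0.4427, -0.1141, 0.119]
eef_rot: [0.992, 0.126, 0.019, 0.002]
ft_force: [0.7, -0.9, 0.2]
width: 0.0656
grip_force: 0.0
```

```bash
python3 st.py
```

```text
29.05 pos [ 0.4427 -0.1141  0.119 ] tool-y -75.5 w 0.0656 j [-0.03  0.02  0.19  2.05 -0.01  1.03 -1.15] f [ 0.7 -0.9  0.2]
tool z [ 0.0374  0.0013 -0.9993] tool y [ 0.2505 -0.9681  0.0081]
```

Request:
step_arm --pt "0 0 -1" --pt "0 0 -1" --pt "0 0 -1" --pt "0 0 -0.8" --pt "0 0 -0.5" --pt "0 0 -0.38" --pt "0 0 0" --turn '[0,0,0,0,0,0,0]'

```text
time: 29.75
ee_pos: [0.4444, -0.1142, 0.0037]
eef_rot: [0.992, 0.126, 0.02, 0.002]
ft_force: [-0.1, 0.8, -0.4]
width: 0.065
grip_force: 0.0
```

Request:
step_arm --pt "0 0 0" --pt "0 0 0" --pt "0 0 0" --pt "0 0 0" --pt "0 0 0" --pt "0 0 0" --pt "0 0 0" --pt "0 0 0" --pt "0 0 0" --turn '[0,0,0,0,0,0,0,0,0]' --grip 1

```text
time: 30.65
ee_pos: [0.4445, -0.1144, 0.0039]
eef_rot: [0.992, 0.126, 0.021, 0.002]
ft_force: [-0.8, -0.4, 1.5]
width: 0.0177
grip_force: 20.0
```

```bash
python3 st.py
```

```text
30.65 pos [ 0.4445 -0.1144  0.0039] tool-y -75.5 w 0.0177 j [-0.01  0.2   0.19  2.15 -0.07  0.76 -1.1 ] f [-0.8 -0.4  1.5]
tool z [ 4.130e-02  7.000e-04 -9.991e-01] tool y [ 0.2506 -0.968   0.0096]
```

Request:
step_arm --pt "0 0 0.4" --pt "0 0 0.8" --pt "0 0 1" --pt "0 0 1" --pt "0 0 1" --pt "0 0 1" --pt "0 0 1" --pt "0.77 0.95 0" --pt "0.77 0.95 0" --pt "0.77 0.95 0" --pt "0.77 0.95 0" --pt "0.77 0.95 0" --turn '[0,0,0,0,0,0,0,-0.3,-0.25,0,0,0]'

```text
time: 31.85
ee_pos: [0.5413, 0.0054, 0.1596]
eef_rot: [0.995, 0.094, 0.021, 0.003]
ft_force: [-0.1, -0.9, 0.1]
width: 0.0181
grip_force: 20.0
```

Request:
step_arm --pt "0.77 0.95 0" --pt "0.77 0.95 0" --pt "0.77 0.95 0" --pt "0.77 0.95 0" --pt "0.77 0.95 0" --pt "0 0 0" --pt "0 0 0" --turn '[0,0,0,0,0,0,0]'

```text
time: 32.55
ee_pos: [0.6368, 0.1235, 0.1589]
eef_rot: [0.995, 0.094, 0.02, 0.003]
ft_force: [-0.9, -1.6, -0.1]
width: 0.0176
grip_force: 20.0
```

```bash
python3 st.py
```

```text
32.55 pos [0.6368 0.1235 0.1589] tool-y -79.2 w 0.0176 j [-0.29  0.39  0.03  1.52  0.    1.19 -1.65] f [-0.9 -1.6 -0.1]
tool z [ 0.0408 -0.0023 -0.9992] tool y [ 0.1871 -0.9823  0.0099]
```

Lower to 0.0663, release, rise, then on to B at (0.574, -0.306), tool-y -101°.

Request:
step_arm --pt "0 0 -0.8" --pt "0 0 -0.8" --pt "0 0 -0.8" --pt "0 0 -0.6" --pt "0 0 -0.4" --pt "0 0 -0.3" --pt "0 0 0" --pt "0 0 0" --turn '[0,0,0,0,0,0,0,0]'

```text
time: 33.35
ee_pos: [0.6373, 0.1232, 0.0669]
eef_rot: [0.995, 0.094, 0.021, 0.003]
ft_force: [0.3, -0.1, -0.3]
width: 0.0178
grip_force: 20.0
```

```bash
python3 st.py
```

```text
33.35 pos [0.6373 0.1232 0.0669] tool-y -79.3 w 0.0178 j [-0.29  0.47  0.03  1.61 -0.    1.02 -1.65] f [ 0.3 -0.1 -0.3]
tool z [ 0.0421 -0.0018 -0.9991] tool y [ 0.1861 -0.9825  0.0096]
```

Request:
step_arm --pt "0 0 -0.02" --pt "0 0 0" --pt "0 0 0" --pt "0 0 0" --pt "0 0 0.4" --pt "0 0 0.8" --pt "0 0 1" --pt "0 0 1" --pt "0 0 0.6" --pt "0 -1 0" --pt "0 -1 0" --pt "0 -1 0" --turn '[0,0,0,0,0,0,0,0,0,0,0,0]' --grip 0.5

```text
time: 34.55
ee_pos: [0.6369, 0.0474, 0.1611]
eef_rot: [0.995, 0.094, 0.021, 0.003]
ft_force: [-0.2, -0.0, 0.3]
width: 0.0434
grip_force: 0.0
```

Request:
step_arm --pt "-0.2 -1 0" --pt "-0.2 -1 0" --pt "-0.2 -1 0" --pt "-0.2 -1 0" --pt "-0.2 -1 0" --pt "-0.2 -1 0" --pt "-0.2 -1 0" --pt "-0.2 -1 0" --pt "-0.2 -1 0" --pt "-0.2 -1 0" --pt "-0.2 -1 0" --pt "-0.2 -1 0" --turn '[-0.5,-0.5,-0.5,-0.5,-0.5,-0.5,-0.16,0,0,0,0,0]' --grip 0.25

```text
time: 35.75
ee_pos: [0.5763, -0.2539, 0.1608]
eef_rot: [0.995, -0.096, 0.02, 0.007]
ft_force: [0.2, -0.3, -0.2]
width: 0.0655
grip_force: 0.0
```

Request:
step_arm --pt "-0.12 -1 0" --pt "0 -1 0" --pt "0 -0.16 0" --pt "0 0 0" --pt "0 0 0" --turn '[0,0,0,0,0]'

```text
time: 36.25
ee_pos: [0.5742, -0.3049, 0.1606]
eef_rot: [0.995, -0.095, 0.019, 0.006]
ft_force: [0.7, 1.6, -1.1]
width: 0.0652
grip_force: 0.0
```

```bash
python3 st.py
cat > chk.py <<'E'
from m import *
C=np.array([.6295,.162]);a=.1875;R=np.array([[np.cos(a),-np.sin(a)],[np.sin(a),np.cos(a)]])
zs=[]
for i in range(4):
    c=camera("top"); zs.append(c["z_map"])
c["z_map"]=np.median(zs,0); W=cloud(c); im=c["image"]; np.savez("last.npz",W=W,im=im)
q=W.copy(); q[...,:2]=(W[...,:2]-C)@R
ins=(np.abs(q[...,0])<.09)&(np.abs(q[...,1])<.09)&wood(im)
for lo,hi in((.072,.086),(.091,.104)):
    for r in rects(q,ins&(W[...,2]>lo)&(W[...,2]<hi),15): print("tower",r[1:])
pad=(np.abs(W[...,0]-.61)<.08)&(np.abs(W[...,1]+.068)<.08)&(W[...,2]>.044)&(W[...,2]<.058)
for r in rects(W,pad,30): print("carton",r[1:])
for r in rects(W,wood(im)&(W[...,2]>.010)&(W[...,2]<.026)&(W[...,0]>.3)&(W[...,0]<.7)&(np.abs(W[...,1])<.45),60): print("bat",r[1:])
E
python3 chk.py
```

```text
36.25 pos [ 0.5742 -0.3049  0.1606] tool-y -100.9 w 0.0652 j [ 0.21  0.4   0.28  1.53 -0.12  1.19 -1.26] f [ 0.7  1.6 -1.1]
tool z [ 0.0375 -0.0162 -0.9992] tool y [-0.1897 -0.9818  0.0088]
tower ([-1.5, -40.1], [-0.8, -39.9], [114.1, 12.5], 'dir', -179.4, 'z', [78.0, 80.0, 81.7])
tower ([-3.1, 38.5], [-1.8, 39.2], [114.0, 13.7], 'dir', -179.5, 'z', [78.1, 79.9, 82.0])
carton ([591.2, -18.8], [591.5, -17.8], [50.0, 63.5], 'dir', 99.3, 'z', [45.0, 50.4, 55.7])
bat ([548.5, -300.4], [549.1, -301.2], [17.1, 62.8], 'dir', 169.4, 'z', [12.4, 17.5, 19.8])
bat ([520.6, -83.7], [520.7, -81.8], [46.9, 17.3], 'dir', 84.0, 'z', [15.5, 19.7, 22.9])
```

Layer 1 is on target. The carton has been knocked to about (0.591, -0.018) and I'll put it back later. Picking B.

Request:
step_arm --pt "0 0 -1" --pt "0 0 -1" --pt "0 0 -1" --pt "0 0 -1" --pt "0 0 -1" --pt "0 0 -0.6" --pt "0 0 -0.4" --pt "0 0 -0.25" --pt "0 0 0" --turn '[0,0,0,0,0,0,0,0,0]'

```text
time: 37.35
ee_pos: [0.574, -0.3057, 0.0045]
eef_rot: [0.995, -0.096, 0.019, 0.007]
ft_force: [-0.8, -0.5, 0.6]
width: 0.0651
grip_force: 0.0
```

Request:
step_arm --pt "0 0 0" --pt "0 0 0" --pt "0 0 0" --pt "0 0 0" --pt "0 0 0" --pt "0 0 0" --pt "0 0 0" --pt "0 0 0" --pt "0 0 0" --turn '[0,0,0,0,0,0,0,0,0]' --grip 1

```text
time: 38.25
ee_pos: [0.574, -0.3058, 0.0046]
eef_rot: [0.995, -0.096, 0.02, 0.007]
ft_force: [-0.8, 0.3, 0.5]
width: 0.0178
grip_force: 20.0
```

```bash
python3 st.py
```

```text
38.25 pos [ 0.574  -0.3058  0.0046] tool-y -101.0 w 0.0178 j [ 0.23  0.56  0.24  1.65 -0.16  0.91 -1.23] f [-0.8  0.3  0.5]
tool z [ 0.0376 -0.0171 -0.9991] tool y [-0.1907 -0.9816  0.0096]
```

Request:
step_arm --pt "0 0 0.4" --pt "0 0 0.8" --pt "0 0 1" --pt "0 0 1" --pt "0 0 1" --pt "0 0 1" --pt "0 0 1" --pt "0.2 1 0" --pt "0.2 1 0" --pt "0.2 1 0" --pt "0.2 1 0" --pt "0.2 1 0" --turn '[0,0,0,0,0,0,0,1,1,1,1,1]'

```text
time: 39.45
ee_pos: [0.5991, -0.1799, 0.1605]
eef_rot: [0.979, 0.205, 0.021, 0.001]
ft_force: [0.2, 0.2, -0.6]
width: 0.0177
grip_force: 20.0
```

Request:
step_arm --pt "0.2 1 0" --pt "0.2 1 0" --pt "0.2 1 0" --pt "0.2 1 0" --pt "0.2 1 0" --pt "0.2 1 0" --pt "0.2 1 0" --pt "0.2 1 0" --pt "0.2 1 0" --pt "0.2 1 0" --pt "0.2 1 0" --pt "0.2 1 0" --turn '[1,1,1,1,1,1,1,1,1,1,1,0.25]'

```text
time: 40.65
ee_pos: [0.6593, 0.1199, 0.1603]
eef_rot: [0.637, 0.771, 0.017, -0.012]
ft_force: [0.0, 1.1, 0.4]
width: 0.0177
grip_force: 20.0
```

Request:
step_arm --pt "0.2 1 0" --pt "0.2 1 0" --pt "0 0 0" --pt "0 0 0" --turn '[0,0,0,0]'

```text
time: 41.05
ee_pos: [0.6689, 0.1699, 0.1597]
eef_rot: [0.638, 0.77, 0.016, -0.012]
ft_force: [-0.4, -0.9, -0.6]
width: 0.0176
grip_force: 20.0
```

```bash
python3 st.py
```

```text
41.05 pos [0.6689 0.1699 0.1597] tool-y 10.7 w 0.0176 j [-0.15  0.51 -0.2   1.35  0.06  1.27 -0.16] f [-0.4 -0.9 -0.6]
tool z [ 0.0019  0.041  -0.9992] tool y [0.9826 0.1856 0.0095]
```

Request:
step_arm --pt "0 0 -0.8" --pt "0 0 -0.8" --pt "0 0 -0.6" --pt "0 0 -0.4" --pt "0 0 -0.3" --pt "0 0 0" --pt "0 0 0" --turn '[0,0,0,0,0,0,0]'

```text
time: 41.75
ee_pos: [0.6693, 0.1692, 0.0877]
eef_rot: [0.638, 0.77, 0.017, -0.012]
ft_force: [-0.1, -0.3, -0.9]
width: 0.0178
grip_force: 20.0
```

```bash
python3 st.py
```

```text
41.75 pos [0.6693 0.1692 0.0877] tool-y 10.7 w 0.0178 j [-0.15  0.57 -0.2   1.42  0.08  1.14 -0.17] f [-0.1 -0.3 -0.9]
tool z [ 0.0027  0.0415 -0.9991] tool y [0.9825 0.186  0.0104]
```

Request:
step_arm --pt "0 0 -0.1" --pt "0 0 0" --turn '[0,0]'

```text
time: 41.95
ee_pos: [0.6691, 0.1692, 0.0849]
eef_rot: [0.638, 0.77, 0.017, -0.012]
ft_force: [0.1, 0.2, -0.6]
width: 0.0179
grip_force: 20.0
```

Request:
step_arm --pt "0 0 0" --pt "0 0 0" --pt "0 0 0" --pt "0 0 0.4" --pt "0 0 1" --pt "0 0 1" --pt "0 0 0.7" --pt "0 -1 0" --pt "0 -1 0" --pt "-0.2 -1 0" --pt "-0.2 -1 0" --pt "-0.2 -1 0" --turn '[0,0,0,0,0,0,0,0,0,0,0,0]' --grip 0.5

```text
time: 43.15
ee_pos: [0.6539, 0.0432, 0.1631]
eef_rot: [0.638, 0.77, 0.017, -0.012]
ft_force: [0.6, -0.5, 0.9]
width: 0.0431
grip_force: 0.0
```

Request:
step_arm --pt "-0.2 -1 0" --pt "-0.2 -1 0" --pt "-0.2 -1 0" --pt "-0.2 -1 0" --pt "-0.2 -1 0" --pt "-0.2 -1 0" --pt "-0.2 -1 0" --pt "-0.2 -1 0" --pt "-0.2 -1 0" --pt "-0.2 -1 0" --pt "-0.2 -1 0" --pt "-0.2 -1 0" --turn '[-1,-1,-1,-1,-1,-1,-1,-1,-1,-1,-1,-1]' --grip 0.25

```text
time: 44.35
ee_pos: [0.594, -0.2567, 0.1632]
eef_rot: [0.988, 0.156, 0.021, 0.002]
ft_force: [-0.7, 0.3, -0.4]
width: 0.0651
grip_force: 0.0
```

Request:
step_arm --pt "-0.2 -1 0" --pt "-0.1 -1 0" --pt "0 -1 0" --pt "0 -1 0" --pt "0 -1 0" --pt "0 -0.3 0" --pt "0 0 0" --pt "0 0 0" --turn '[-1,-0.4,0,0,0,0,0,0]'

```text
time: 45.15
ee_pos: [0.587, -0.3871, 0.1621]
eef_rot: [0.997, 0.076, 0.021, 0.003]
ft_force: [0.1, 0.1, -0.1]
width: 0.0651
grip_force: 0.0
```

```bash
python3 st.py;python3 chk.py
```

```text
45.15 pos [ 0.587  -0.3871  0.1621] tool-y -81.3 w 0.0651 j [ 0.36  0.51  0.24  1.36 -0.14  1.25 -0.81] f [ 0.1  0.1 -0.1]
tool z [ 0.0415 -0.0025 -0.9991] tool y [ 0.1511 -0.9885  0.0087]
tower ([-13.4, -39.9], [-13.8, -39.8], [89.2, 12.1], 'dir', -179.2, 'z', [77.5, 80.4, 82.4])
tower ([-14.6, 38.5], [-14.4, 38.6], [89.2, 13.4], 'dir', -179.9, 'z', [78.0, 79.8, 82.4])
tower ([37.6, 1.0], [38.3, 1.1], [16.9, 112.3], 'dir', 90.2, 'z', [95.1, 97.8, 100.0])
carton ([591.0, -18.8], [591.3, -17.8], [50.7, 62.7], 'dir', 101.4, 'z', [45.1, 50.5, 56.0])
bat ([551.9, -394.0], [552.0, -394.7], [44.6, 16.5], 'dir', -171.8, 'z', [13.5, 18.1, 20.4])
bat ([520.7, -83.6], [521.1, -82.2], [47.4, 19.4], 'dir', 82.9, 'z', [13.1, 19.4, 22.8])
```

Descend on C (TCP z 0.162 to 0.0045).

Request:
step_arm --pt "0 -0.06 -1" --pt "0 0 -1" --pt "0 0 -1" --pt "0 0 -1" --pt "0 0 -1" --pt "0 0 -0.6" --pt "0 0 -0.4" --pt "0 0 -0.3" --pt "0 0 0" --turn '[0,0,0,0,0,0,0,0,0]'

```text
time: 46.25
ee_pos: [0.5864, -0.3896, 0.0042]
eef_rot: [0.997, 0.075, 0.02, 0.003]
ft_force: [-0.1, 0.5, -0.6]
width: 0.0652
grip_force: 0.0
```

Request:
step_arm --pt "0 0 0" --pt "0 0 0" --pt "0 0 0" --pt "0 0 0" --pt "0 0 0" --pt "0 0 0" --pt "0 0 0" --pt "0 0 0" --pt "0 0 0" --turn '[0,0,0,0,0,0,0,0,0]' --grip 1

```text
time: 47.15
ee_pos: [0.5865, -0.3899, 0.0046]
eef_rot: [0.997, 0.075, 0.02, 0.003]
ft_force: [-0.1, 0.5, 0.6]
width: 0.0179
grip_force: 20.0
```

```bash
python3 st.py
```

```text
47.15 pos [ 0.5865 -0.3899  0.0046] tool-y -81.4 w 0.0179 j [ 0.38  0.66  0.21  1.48 -0.18  0.98 -0.78] f [-0.1  0.5  0.6]
tool z [ 0.0413 -0.0035 -0.9991] tool y [ 0.1495 -0.9887  0.0096]
```

Request:
step_arm --pt "0 0 0.4" --pt "0 0 0.8" --pt "0 0 1" --pt "0 0 1" --pt "0 0 1" --pt "0 0 1" --pt "0 0 1" --pt "0 1 0" --pt "0 1 0" --pt "0 1 0" --pt "0 1 0" --pt "0 1 0" --turn '[0,0,0,0,0,0,0,0,0,1,1,1]'

```text
time: 48.35
ee_pos: [0.5864, -0.2639, 0.1605]
eef_rot: [0.967, 0.255, 0.021, -0.0]
ft_force: [1.0, -0.4, -0.2]
width: 0.0178
grip_force: 20.0
```

Request:
step_arm --pt "0 1 0" --pt "0 1 0" --pt "0 1 0" --pt "0 1 0" --pt "0 1 0" --pt "0 1 0" --pt "0 1 0" --pt "0 1 0" --pt "0 1 0" --pt "0 1 0" --pt "0 1 0" --pt "0 1 0" --turn '[1,1,1,1,1,1,1,1,1,1,0.4,0]'

```text
time: 49.55
ee_pos: [0.5865, 0.0363, 0.1602]
eef_rot: [0.638, 0.77, 0.017, -0.012]
ft_force: [0.6, -0.1, 0.2]
width: 0.0182
grip_force: 20.0
```

Request:
step_arm --pt "0.15 1 0" --pt "0 1 0" --pt "0 1 0" --pt "0 1 0" --pt "0 0.8 0" --pt "0 0 0" --pt "0 0 0" --turn '[0,0,0,0,0,0,0]'

```text
time: 50.25
ee_pos: [0.5902, 0.1552, 0.1598]
eef_rot: [0.638, 0.77, 0.016, -0.012]
ft_force: [-0.2, -0.8, -0.3]
width: 0.0179
grip_force: 20.0
```

```bash
python3 st.py
```

```text
50.25 pos [0.5902 0.1552 0.1598] tool-y 10.7 w 0.0179 j [-0.12  0.34 -0.24  1.59  0.04  1.21 -0.17] f [-0.2 -0.8 -0.3]
tool z [ 0.0022  0.0409 -0.9992] tool y [0.9825 0.1858 0.0097]
```

Request:
step_arm --pt "0 0 -0.8" --pt "0 0 -0.8" --pt "0 0 -0.6" --pt "0 0 -0.4" --pt "0 0 -0.4" --pt "0 0 0" --pt "0 0 0" --turn '[0,0,0,0,0,0,0]'

```text
time: 50.95
ee_pos: [0.5905, 0.1551, 0.0848]
eef_rot: [0.638, 0.77, 0.017, -0.012]
ft_force: [-0.2, -0.6, 0.3]
width: 0.0178
grip_force: 20.0
```

Request:
step_arm --pt "0 0 0" --pt "0 0 0" --pt "0 0 0" --pt "0 0 0" --pt "0 0 0.4" --pt "0 0 1" --pt "0 0 1" --pt "0 0 1" --pt "0 0 1" --pt "0 0 0" --turn '[0,0,0,0,0,0,0,0,0,0]' --grip 0.5

```text
time: 51.95
ee_pos: [0.592, 0.1559, 0.1994]
eef_rot: [0.638, 0.77, 0.019, -0.011]
ft_force: [0.8, -0.1, -0.0]
width: 0.0433
grip_force: 0.0
```

Request:
step_arm --pt "-0.5 -1 0" --pt "-0.5 -1 0" --pt "-0.5 -1 0" --pt "-0.5 -1 0" --pt "0 -1 0" --pt "0 -1 0" --pt "0 -1 0" --pt "0 -1 0" --pt "0 -1 0" --pt "0 -1 0" --pt "0 -1 0" --pt "0 -1 0" --turn '[0,0,0,0,0,0,0,0,0,0,0,0]' --grip 0

```text
time: 53.15
ee_pos: [0.5399, -0.1458, 0.1946]
eef_rot: [0.638, 0.77, 0.016, -0.013]
ft_force: [0.8, -0.1, 0.7]
width: 0.0869
grip_force: 0.0
```

```bash
python3 st.py;python3 chk.py; python3 -c "
from h import *
d=np.load('last.npz');save(dict(image=d['im']),'aft.png',(170,130,310,240),5)"
```

```text
53.15 pos [ 0.5399 -0.1458  0.1946] tool-y 10.7 w 0.0869 j [ 0.25  0.21 -0.05  1.67 -0.03  1.27  0.4 ] f [ 0.8 -0.1  0.7]
tool z [ 0.0018  0.0414 -0.9991] tool y [0.9824 0.1863 0.0095]
tower ([2.6, -39.7], [1.7, -39.0], [15.0, 58.8], 'dir', 179.3, 'z', [77.3, 79.9, 82.2])
tower ([2.3, 38.3], [1.6, 38.2], [58.0, 14.3], 'dir', 180.0, 'z', [78.1, 80.2, 83.1])
tower ([-53.6, 38.1], [-53.6, 38.6], [15.0, 9.4], 'dir', 80.9, 'z', [77.9, 80.7, 83.6])
tower ([37.6, 1.2], [38.7, 1.4], [17.3, 111.4], 'dir', 90.2, 'z', [95.1, 97.9, 99.8])
tower ([-41.5, -0.2], [-40.9, 0.3], [114.4, 17.9], 'dir', 89.7, 'z', [95.5, 98.0, 99.7])
carton ([591.4, -19.1], [591.7, -17.6], [50.0, 63.3], 'dir', 94.3, 'z', [45.2, 50.5, 55.9])
bat ([520.6, -83.6], [520.6, -82.0], [47.4, 19.9], 'dir', 82.9, 'z', [13.7, 19.8, 23.6])
```

View pics/aft.png

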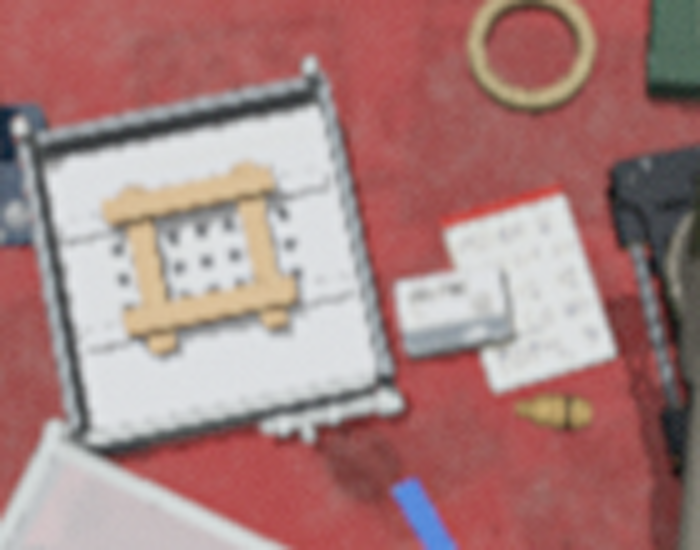

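The tower is standing. The carton is half off the pad's left edge at (268,192), so I'm measuring it fully.

Run:
```python
from m import *
d=np.load("last.npz");W,im=d["W"],d["im"]
m=(W[...,0]>.5)&(W[...,0]<.68)&(W[...,1]>-.12)&(W[...,1]<.045)&(W[...,2]>.042)&(W[...,2]<.065)
for r in rects(W,m,40): print(r)
n,l,s,_=cv2.connectedComponentsWithStats(m.astype(np.uint8));i=1+np.argmax(s[1:,4]);p=W[l==i]
p=p[p[:,2]>.047];A=np.c_[p[:,:2]-p[:,:2].mean(0),np.ones(len(p))];print(np.linalg.lstsq(A,p[:,2],rcond=None)[0]); print(cv2.minAreaRect((p[:,:2]*1000).astype(np.float32)))
```

```text
([249, 184, 24, 17], [590.6, -13.8], [590.8, -11.8], [50.2, 75.2], 'dir', 95.0, 'z', [42.7, 49.3, 55.6])
[ 0.04367912 -0.16314973  0.05160961]
((591.72216796875, -17.502368927001953), (50.03085708618164, 61.70571517944336), 6.897710800170898)
```

Request:
step_arm --pt "0.41 0.97 0" --pt "0.41 0.97 0" --pt "0.41 0.97 0" --pt "0.41 0.97 0" --pt "0.4 0.97 0" --pt "0 0 -1" --pt "0 0 -1" --pt "0 0 -1" --pt "0 0 0" --pt "0 0 0" --turn '[-0.3,-0.38,0,0,0,0,0,0,0,0]'

```text
time: 54.35
ee_pos: [0.5912, -0.0225, 0.1201]
eef_rot: [0.668, 0.744, 0.017, -0.012]
ft_force: [-0.1, -1.1, 0.9]
width: 0.087
grip_force: 0.0
```

```bash
python3 st.py
```

```text
54.35 pos [ 0.5912 -0.0225  0.1201] tool-y 6.1 w 0.087 j [ 0.09  0.34 -0.12  1.68 -0.    1.12  0.08] f [-0.1 -1.1  0.9]
tool z [ 0.0049  0.0415 -0.9991] tool y [0.9942 0.1067 0.0093]
```

Request:
step_arm --pt "0 -0.1 -0.8" --pt "0 0 -0.8" --pt "0 0 -0.8" --pt "0 0 -0.7" --pt "0 0 -0.6" --pt "0 0 0" --turn '[0,0,0,0,0,0]'

```text
time: 54.95
ee_pos: [0.5907, -0.0258, 0.0263]
eef_rot: [0.668, 0.743, 0.017, -0.012]
ft_force: [-0.4, -0.2, -0.9]
width: 0.0869
grip_force: 0.0
```

Request:
step_arm --pt "0 0 0" --pt "0 0 0" --pt "0 0 0" --pt "0 0 0" --pt "0 0 0" --pt "0 0 0" --pt "0 0 0" --turn '[0,0,0,0,0,0,0]' --grip 1 --newtons 12

```text
time: 55.65
ee_pos: [0.5914, -0.0261, 0.0273]
eef_rot: [0.669, 0.743, 0.017, -0.012]
ft_force: [-0.7, -1.0, 2.0]
width: 0.0502
grip_force: 12.0
```

```bash
python3 st.py
```

```text
55.65 pos [ 0.5914 -0.0261  0.0273] tool-y 6.1 w 0.0502 j [ 0.09  0.44 -0.12  1.75  0.01  0.95  0.08] f [-0.7 -1.   2. ]
tool z [ 0.0056  0.041  -0.9991] tool y [0.9944 0.1055 0.0099]
```

Request:
step_arm --pt "0 0 0.6" --pt "0 0 1" --pt "0.24 -0.75 0" --pt "0.24 -0.75 0" --pt "0.24 -0.74 0" --pt "0 0 -0.6" --pt "0 0 -0.5" --pt "0 0 0" --turn '[0,0,0,0,0,0,0,0]'

```text
time: 56.45
ee_pos: [0.6074, -0.0806, 0.0372]
eef_rot: [0.668, 0.744, 0.016, -0.014]
ft_force: [0.5, 0.4, -1.1]
width: 0.0503
grip_force: 11.9
```

Request:
step_arm --pt "0 0 -0.1" --pt "0 0 -0.1" --pt "0 0 -0.1" --pt "0 0 0" --pt "0 0 0" --turn '[0,0,0,0,0]' --newtons 4

```text
time: 56.95
ee_pos: [0.6092, -0.082, 0.0322]
eef_rot: [0.668, 0.743, 0.017, -0.012]
ft_force: [-0.7, -0.8, 0.4]
width: 0.0498
grip_force: 4.0
```

```bash
python3 st.py
```

```text
56.95 pos [ 0.6092 -0.082   0.0322] tool-y 6.1 w 0.0498 j [ 0.16  0.48 -0.09  1.68  0.    0.98  0.18] f [-0.7 -0.8  0.4]
tool z [ 0.0053  0.0411 -0.9991] tool y [0.9944 0.1057 0.0097]
```

Request:
step_arm --pt "0 0 -0.08" --pt "0 0 0" --turn '[0,0]'

```text
time: 57.15
ee_pos: [0.6093, -0.0822, 0.0301]
eef_rot: [0.669, 0.743, 0.017, -0.012]
ft_force: [0.6, -0.3, 1.1]
width: 0.0499
grip_force: 4.0
```

Request:
step_arm --pt "0 0 0" --pt "0 0 0" --pt "0 0 0" --pt "0 0 0" --pt "0 0 0.6" --pt "0 0 1" --pt "0 0 1" --pt "0 0 1" --pt "0 0 1" --pt "0 0 1" --pt "0 0 1" --pt "0 0 1" --turn '[0,0,0,0,0,0,0,0,0,0,0,0]' --grip 0.2

```text
time: 58.35
ee_pos: [0.6091, -0.082, 0.2225]
eef_rot: [0.669, 0.743, 0.017, -0.011]
ft_force: [0.2, -0.2, -0.5]
width: 0.0694
grip_force: 0.0
```

Request:
step_arm --pt "-0.7 1 0.6" --pt "-0.7 1 0" --pt "-0.7 1 0" --pt "-0.7 1 0" --pt "-0.7 1 0" --pt "-0.7 1 0" --pt "-0.7 1 0" --pt "-0.7 1 0" --pt "-0.7 1 0" --pt "-0.7 1 0" --pt "-0.7 1 0" --pt "-0.7 1 0" --turn '[0,0,0,0,0,0,0,0,0,0,0,0]' --grip 0.4

```text
time: 59.55
ee_pos: [0.3984, 0.2188, 0.2364]
eef_rot: [0.669, 0.743, 0.018, -0.011]
ft_force: [-0.5, 0.5, 0.2]
width: 0.0519
grip_force: 0.0
```

```bash
python3 st.py;python3 - <<'E'
from m import *
zs=[]
for i in range(3):
    c=camera("top"); zs.append(c["z_map"])
c["z_map"]=np.median(zs,0);W=cloud(c);im=c["image"]
m=(W[...,0]>.5)&(W[...,0]<.7)&(W[...,1]>-.14)&(W[...,1]<.03)&(W[...,2]>.04)&(W[...,2]<.07)
for r in rects(W,m,40): print(r)
n,l,s,_=cv2.connectedComponentsWithStats(m.astype(np.uint8));i=1+np.argmax(s[1:,4]);p=W[l==i];p=p[p[:,2]>.045]
A=np.c_[p[:,:2]-p[:,:2].mean(0),np.ones(len(p))];print(np.linalg.lstsq(A,p[:,2],rcond=None)[0])
m=(W[...,2]>.15)&(W[...,2]<.195)&(im.max(-1)<90)&(W[...,0]<.4)&(W[...,1]>.25)
print("post",rects(W,m,3))
save(c,"c3.png",(130,130,310,280),4.4)
E
```

```text
59.55 pos [0.3984 0.2188 0.2364] tool-y 6.1 w 0.0519 j [-0.17 -0.06 -0.39  1.87 -0.05  1.3  -0.44] f [-0.5  0.5  0.2]
tool z [ 0.0069  0.0411 -0.9991] tool y [0.9944 0.1055 0.0112]
([266, 179, 23, 17], [605.3, -69.7], [606.2, -69.8], [50.4, 74.8], 'dir', 96.4, 'z', [47.7, 51.0, 53.7])
[0.01462916 0.00048047 0.05108165]
post []
```

View pics/c3.png

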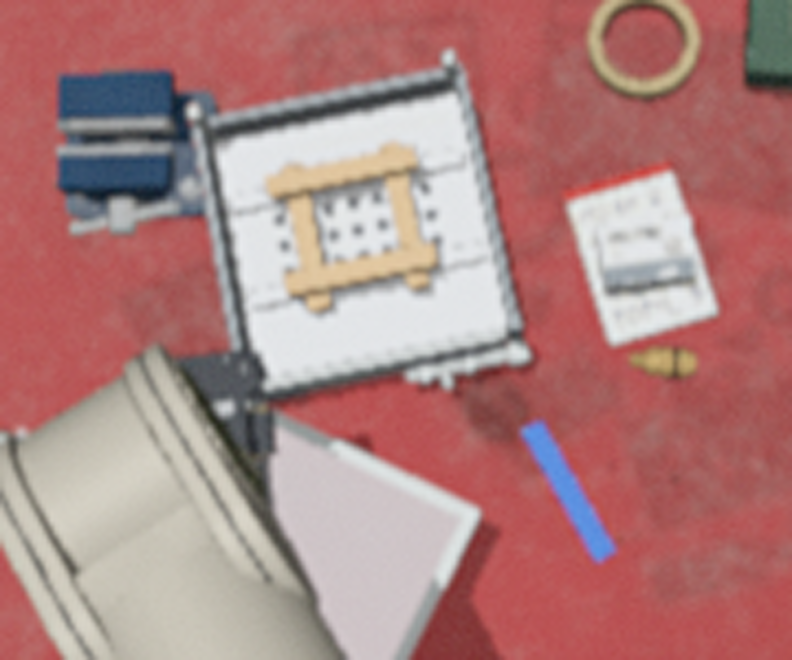

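Carton is flat and centred on the pad, tower intact. Now to the post at about (0.343, 0.304).

Request:
step_arm --pt "-0.57 0.86 0" --pt "-0.57 0.86 0" --pt "-0.57 0.86 0" --pt "-0.57 0.86 0" --pt "0 0 -0.6" --pt "0 0 -0.8" --pt "0 0 -0.8" --pt "0 0 -0.7" --pt "0 0 -0.3" --pt "0 0 0" --pt "0 0 0" --turn '[0,0,0,0,0,0,0,0,0,0,0]'

```text
time: 60.8
ee_pos: [0.3428, 0.304, 0.156]
eef_rot: [0.669, 0.743, 0.018, -0.012]
ft_force: [-0.1, -0.0, -0.5]
width: 0.0519
grip_force: 0.0
```

Request:
step_arm --pt "0 0 0" --pt "0 0 0" --pt "0 0 0" --pt "0 0 0" --pt "0 0 0" --pt "0 0 0" --pt "0 0 0" --pt "0 0 0" --turn '[0,0,0,0,0,0,0,0]' --grip 1 --newtons 6

```text
time: 61.6
ee_pos: [0.343, 0.3036, 0.1552]
eef_rot: [0.669, 0.743, 0.017, -0.011]
ft_force: [5.1, -0.8, -1.5]
width: 0.0138
grip_force: 6.0
```

```bash
python3 st.py
python3 - <<'E'
import numpy as np
h=np.array([.4985,.2515]);p=np.array([.343,.304]);r=.167;a=np.arctan2(p[1]-h[1],p[0]-h[0]);e=np.arctan2(.09-h[1],.5435-h[0])+2*np.pi
print(np.linalg.norm(p-h),e-a)
prev=p
for t in np.linspace(a,e,29)[1:]:
    q=h+r*np.array([np.cos(t),np.sin(t)]);print(q.round(3),((q-prev)/.025).round(2).tolist());prev=q
E
```

```text
61.6 pos [0.343  0.3036 0.1552] tool-y 6.0 w 0.0138 j [-0.28  0.02 -0.52  1.97 -0.01  1.12 -0.69] f [ 5.1 -0.8 -1.5]
tool z [ 0.0064  0.041  -0.9991] tool y [0.9944 0.1047 0.0107]
0.16412342916232278 2.1681454888378258
[0.337 0.293] [-0.26, -0.46]
[0.334 0.28 ] [-0.11, -0.51]
[0.332 0.267] [-0.07, -0.51]
[0.332 0.254] [-0.03, -0.52]
[0.332 0.241] [0.01, -0.52]
[0.333 0.228] [0.05, -0.51]
[0.335 0.216] [0.09, -0.51]
[0.339 0.203] [0.13, -0.5]
[0.343 0.191] [0.17, -0.49]
[0.348 0.179] [0.21, -0.47]
[0.354 0.168] [0.24, -0.46]
[0.361 0.157] [0.28, -0.44]
[0.369 0.146] [0.31, -0.41]
[0.377 0.137] [0.34, -0.39]
[0.387 0.128] [0.37, -0.36]
[0.396 0.119] [0.4, -0.33]
[0.407 0.112] [0.42, -0.3]
[0.418 0.105] [0.44, -0.27]
[0.43  0.099] [0.46, -0.23]
[0.442 0.094] [0.48, -0.19]
[0.454 0.091] [0.49, -0.16]
[0.466 0.088] [0.5, -0.12]
[0.479 0.086] [0.51, -0.08]
[0.492 0.085] [0.52, -0.04]
[0.505 0.085] [0.52, 0.0]
[0.518 0.086] [0.52, 0.04]
[0.531 0.088] [0.51, 0.08]
[0.543 0.091] [0.5, 0.12]
```

Request:
step_arm --pt "-0.14 -0.48 0" --pt "-0.1 -0.51 0" --pt "-0.07 -0.51 0" --pt "-0.03 -0.52 0" --pt "0.01 -0.52 0" --pt "0.05 -0.51 0" --pt "0.09 -0.51 0" --pt "0.13 -0.5 0" --turn '[0,0,0,0,0,0,0,0]'

```text
time: 62.4
ee_pos: [0.3421, 0.2025, 0.1554]
eef_rot: [0.669, 0.743, 0.019, -0.011]
ft_force: [12.4, 5.6, -8.8]
width: 0.0141
grip_force: 6.1
```

```bash
python3 st.py
```

```text
62.4 pos [0.3421 0.2025 0.1554] tool-y 6.1 w 0.0141 j [-0.18 -0.13 -0.41  2.11 -0.09  1.13 -0.44] f [12.4  5.6 -8.8]
tool z [ 0.0088  0.0431 -0.999 ] tool y [0.9943 0.1054 0.0133]
```

Request:
step_arm --pt "0.25 -0.46 0" --pt "0.25 -0.46 0" --pt "0.26 -0.45 0" --pt "0.28 -0.44 0" --pt "0.31 -0.41 0" --pt "0.34 -0.39 0" --pt "0.37 -0.36 0" --pt "0.4 -0.33 0" --turn '[0,0,0,0,0,0,0,0]'

```text
time: 63.2
ee_pos: [0.4009, 0.1187, 0.1547]
eef_rot: [0.669, 0.743, 0.015, -0.013]
ft_force: [-4.3, -2.6, 1.7]
width: 0.0133
grip_force: 6.0
```

```bash
python3 st.py
```

```text
63.2 pos [0.4009 0.1187 0.1547] tool-y 6.1 w 0.0133 j [-0.08 -0.07 -0.27  2.06 -0.06  1.14 -0.22] f [-4.3 -2.6  1.7]
tool z [ 0.0018  0.0396 -0.9992] tool y [0.9944 0.1054 0.006 ]
```

Request:
step_arm --pt "0.38 -0.32 0" --pt "0.43 -0.28 0" --pt "0.45 -0.24 0" --pt "0.47 -0.2 0" --pt "0.49 -0.16 0" --pt "0.5 -0.12 0" --pt "0.5 -0.08 0" --pt "0.5 -0.04 0" --pt "0 0 0" --turn '[0,0,0,0,0,0,0,0,0]'

```text
time: 64.1
ee_pos: [0.497, 0.0839, 0.1551]
eef_rot: [0.669, 0.743, 0.018, -0.011]
ft_force: [0.5, -1.5, 1.3]
width: 0.0136
grip_force: 6.0
```

```bash
python3 st.py
```

```text
64.1 pos [0.497  0.0839 0.1551] tool-y 6.0 w 0.0136 j [-0.04  0.12 -0.21  1.87 -0.02  1.14 -0.13] f [ 0.5 -1.5  1.3]
tool z [ 0.0064  0.0414 -0.9991] tool y [0.9944 0.1051 0.0107]
```

Request:
step_arm --pt "0.45 0 0" --pt "0.45 0.06 0" --pt "0.4 0.1 0" --pt "0.35 0.1 0" --pt "0.2 0.05 0" --pt "0.12 0 0" --pt "0 0 0" --pt "0 0 0" --turn '[0,0,0,0,0,0,0,0]'

```text
time: 64.9
ee_pos: [0.5449, 0.0915, 0.1552]
eef_rot: [0.669, 0.743, 0.017, -0.011]
ft_force: [1.1, -4.1, -0.0]
width: 0.0141
grip_force: 6.0
```

```bash
python3 st.py
```

```text
64.9 pos [0.5449 0.0915 0.1552] tool-y 6.0 w 0.0141 j [-0.05  0.22 -0.2   1.75  0.01  1.16 -0.14] f [ 1.1 -4.1 -0. ]
tool z [ 0.006   0.0408 -0.9991] tool y [0.9944 0.1052 0.0103]
```

Request:
step_arm --pt "0.08 0.02 0" --pt "0.08 0.02 0" --pt "0 0 0" --pt "0 0 0" --turn '[0,0,0,0]'

```text
time: 65.3
ee_pos: [0.5487, 0.0927, 0.1552]
eef_rot: [0.669, 0.743, 0.017, -0.012]
ft_force: [-0.1, -4.5, 0.4]
width: 0.0137
grip_force: 6.0
```

```bash
python3 st.py
```

```text
65.3 pos [0.5487 0.0927 0.1552] tool-y 6.1 w 0.0137 j [-0.05  0.23 -0.2   1.74  0.01  1.16 -0.14] f [-0.1 -4.5  0.4]
tool z [ 0.0058  0.041  -0.9991] tool y [0.9944 0.1055 0.0101]
```

Request:
step_arm --pt "0.1 0.03 0" --pt "0.1 0.03 0" --pt "0 0 0" --pt "0 0 0" --turn '[0,0,0,0]'

```text
time: 65.7
ee_pos: [0.5537, 0.0945, 0.1552]
eef_rot: [0.668, 0.743, 0.017, -0.012]
ft_force: [1.7, -2.3, 1.3]
width: 0.0136
grip_force: 6.0
```

Request:
step_arm --pt "0 0 0" --pt "0 0 0" --pt "0 0 0" --pt "0 0 0.5" --pt "0 0 1" --pt "0 0 1" --pt "0 0 1" --pt "0 -1 0.5" --pt "0 -1 0" --pt "0 -1 0" --pt "0 -1 0" --pt "-0.5 -1 0" --turn '[0,0,0,0,0,0,0,0,0,0,0,0]' --grip 0.4

```text
time: 66.9
ee_pos: [0.5414, -0.0316, 0.2559]
eef_rot: [0.668, 0.743, 0.017, -0.012]
ft_force: [-1.2, 0.0, 0.1]
width: 0.0524
grip_force: 0.0
```

Request:
step_arm --pt "-0.5 -1 0" --pt "-0.5 -1 0" --pt "-0.5 -1 0" --pt "-0.5 -1 0" --pt "-0.5 -1 0" --pt "-0.5 -1 0" --pt "0 -1 0" --pt "0 -1 0" --pt "0 0 0" --turn '[0,0,0,0,0,0,0,0,0]'

```text
time: 67.8
ee_pos: [0.4652, -0.2341, 0.2559]
eef_rot: [0.67, 0.742, 0.017, -0.011]
ft_force: [-0.4, 1.5, 0.8]
width: 0.052
grip_force: 0.0
```

```bash
cat > lid.py <<'E'
from m import *
def post(W):
    b=(W[...,2]>.15)&(W[...,2]<.2)&(np.abs(W[...,0]-.55)<.05)&(np.abs(W[...,1]-.09)<.05)
    return [r[1:3] for r in rects(W,b,3)]
def yaw(W):
    m=(np.abs(W[...,2]-.136)<.007)&(W[...,0]>.45)&(W[...,0]<.78)&(W[...,1]>.0)&(W[...,1]<.32)
    k=cv2.morphologyEx(m.astype(np.uint8),cv2.MORPH_OPEN,np.ones((5,5)))
    p=W[k>0]; return cv2.minAreaRect((p[:,:2]*1000).astype(np.float32)), p[:,:2].mean(0)
d=np.load("top0.npz"); print("start",post(d["W"]),yaw(d["W"]))
zs=[]
for i in range(4):
    c=camera("top"); zs.append(c["z_map"])
c["z_map"]=np.median(zs,0);W=cloud(c);save(c,"cab3.png",(140,125,300,235),5);np.savez("last.npz",W=W,im=c["image"])
print("now",post(W),yaw(W))
E
python3 lid.py
```

```text
start [([543.4, 89.9], [543.9, 90.0])] (((616.0594482421875, 156.40493774414062), (217.40528869628906, 210.1109619140625), 6.572608470916748), array([0.61480245, 0.15728759]))
now [([550.7, 92.2], [551.9, 91.8])] (((621.4723510742188, 162.50497436523438), (220.4639129638672, 210.23387145996094), 9.34957504272461), array([0.61851525, 0.16268164]))
```

View pics/cab3.png

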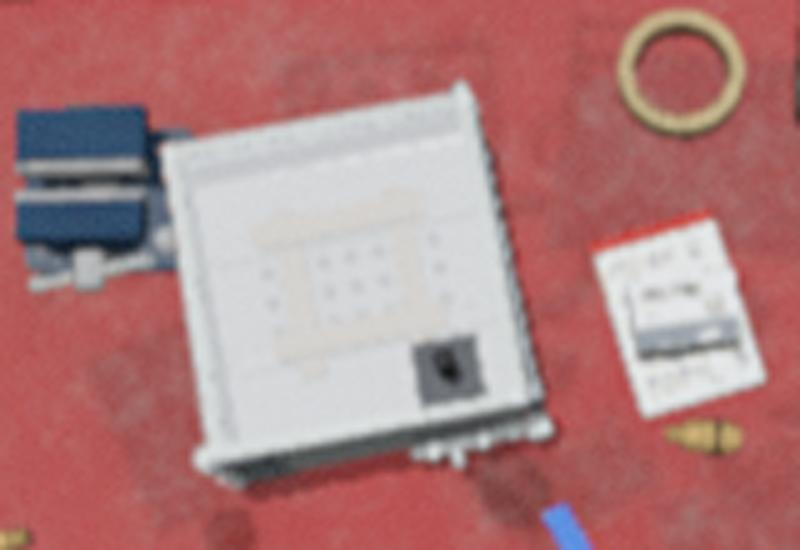

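The lid started slightly ajar (6.6° against the cabinet's 10.7°) and is now at about 9.4°. I'll regrip it and press it to the stop.

Request:
step_arm --pt "0.35 1 0" --pt "0.35 1 0" --pt "0.35 1 0" --pt "0.35 1 0" --pt "0.35 1 0" --pt "0.35 1 0" --pt "0.35 1 0" --pt "0.35 1 0" --pt "0.35 1 0" --pt "0.3 1 0" --pt "0 1 0" --pt "0 1 0" --turn '[0,0,0,0,0,0,0,0,0,0,0,0]'

```text
time: 69.2
ee_pos: [0.5518, 0.0715, 0.2553]
eef_rot: [0.668, 0.744, 0.017, -0.012]
ft_force: [0.1, 0.2, 0.3]
width: 0.0526
grip_force: 0.0
```

Request:
step_arm --pt "0 1 0" --pt "0 0.08 0" --pt "0 0 -1" --pt "0 0 -1" --pt "0 0 -1" --pt "0 0 -0.6" --pt "0 0 -0.4" --pt "0 0 0" --turn '[0,0,0,0,0,0,0,0]'

```text
time: 70.0
ee_pos: [0.5517, 0.0961, 0.1543]
eef_rot: [0.668, 0.743, 0.016, -0.012]
ft_force: [0.0, -1.7, -0.0]
width: 0.0524
grip_force: 0.0
```

Request:
step_arm --pt "0 0 0" --pt "0 0 0" --pt "0 0 0" --pt "0 0 0" --pt "0 0 0" --pt "0 0 0" --pt "0 0 0" --pt "0 0 0" --turn '[0,0,0,0,0,0,0,0]' --grip 1

```text
time: 70.8
ee_pos: [0.5524, 0.0961, 0.1552]
eef_rot: [0.669, 0.743, 0.017, -0.012]
ft_force: [0.4, 0.1, 1.0]
width: 0.0139
grip_force: 6.0
```

Request:
step_arm --pt "0.08 0.03 0" --pt "0.08 0.03 0" --pt "0 0 0" --pt "0 0 0" --turn '[0,0,0,0]'

```text
time: 71.2
ee_pos: [0.5566, 0.0977, 0.1552]
eef_rot: [0.669, 0.743, 0.017, -0.012]
ft_force: [1.0, -1.2, 2.3]
width: 0.0141
grip_force: 6.0
```

Request:
step_arm --pt "0.06 0.02 0" --pt "0.06 0.02 0" --pt "0 0 0" --pt "0 0 0" --turn '[0,0,0,0]'

```text
time: 71.6
ee_pos: [0.5571, 0.0981, 0.1546]
eef_rot: [0.669, 0.743, 0.015, -0.013]
ft_force: [-10.6, -3.6, 8.7]
width: 0.0133
grip_force: 6.0
```

Request:
step_arm --pt "0.06 0.02 0" --pt "0.06 0.02 0" --pt "0 0 0" --pt "0 0 0" --turn '[0,0,0,0]'

```text
time: 72.0
ee_pos: [0.5599, 0.0986, 0.1545]
eef_rot: [0.669, 0.743, 0.014, -0.013]
ft_force: [-12.1, -4.7, 7.4]
width: 0.0194
grip_force: 6.0
```

Stop felt. Releasing and retreating clear.

Request:
step_arm --pt "-0.15 0 0" --pt "0 0 0" --pt "0 0 0" --pt "0 0 0.5" --pt "0 0 1" --pt "0 0 1" --pt "0 0 1" --pt "0 -1 0.5" --pt "0 -1 0" --pt "0 -1 0" --pt "0 -1 0" --pt "-0.5 -1 0" --turn '[0,0,0,0,0,0,0,0,0,0,0,0]' --grip 0.4

```text
time: 73.2
ee_pos: [0.5466, -0.0262, 0.2559]
eef_rot: [0.668, 0.743, 0.017, -0.011]
ft_force: [-0.4, -0.3, -0.1]
width: 0.0521
grip_force: 0.0
```

Request:
step_arm --pt "-0.5 -1 0" --pt "-0.5 -1 0" --pt "-0.5 -1 0" --pt "-0.5 -1 0" --pt "-0.5 -1 0" --pt "-0.5 -1 0" --pt "0 -1 0" --pt "0 -1 0" --pt "0 0 0" --pt "0 0 0" --turn '[0,0,0,0,0,0,0,0,0,0]'

```text
time: 74.2
ee_pos: [0.4712, -0.2253, 0.2557]
eef_rot: [0.669, 0.743, 0.017, -0.012]
ft_force: [1.0, 0.8, 0.1]
width: 0.0522
grip_force: 0.0
```

```bash
python3 st.py; python3 lid.py
python3 - <<'E'
from m import *
d=np.load("last.npz");W,im=d["W"],d["im"]
m=(W[...,0]>.5)&(W[...,0]<.7)&(W[...,1]>-.14)&(W[...,1]<.03)&(W[...,2]>.04)&(W[...,2]<.07)
for r in rects(W,m,40): print(r)
E
```

```text
74.2 pos [ 0.4712 -0.2253  0.2557] tool-y 6.0 w 0.0522 j [ 0.32  0.1   0.07  1.67 -0.05  1.38  0.5 ] f [1.  0.8 0.1]
tool z [ 0.006   0.0411 -0.9991] tool y [0.9944 0.1048 0.0103]
start [([543.4, 89.9], [543.9, 90.0])] (((616.0594482421875, 156.40493774414062), (217.40528869628906, 210.1109619140625), 6.572608470916748), array([0.61480245, 0.15728759]))
now [([554.2, 93.6], [555.1, 94.2])] (((622.4550170898438, 164.96136474609375), (216.73654174804688, 210.15904235839844), 10.672102928161621), array([0.6205881 , 0.16518481]))
([266, 179, 23, 17], [605.5, -69.5], [606.3, -69.6], [50.0, 74.7], 'dir', 97.4, 'z', [48.3, 51.0, 53.3])
```

View pics/cab3.png

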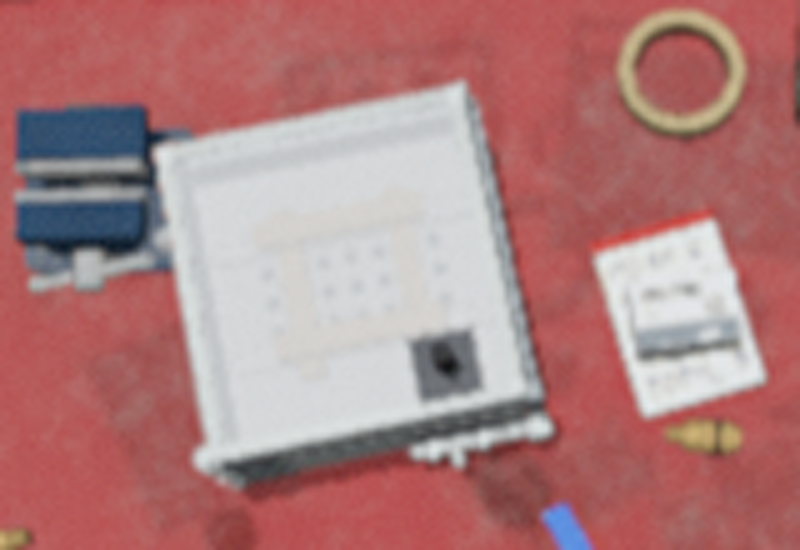

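The lid is shut, at 10.67° against the cabinet's 10.74°. The tower is visible intact through the lid, the carton is flat on the notepad at (277,191), and the arm is clear. Handing in.

```bash
python3 -c "
from bench import *
print(close_job())"
```

```text
the job is handed in; nothing more can be done
None
```

I've handed the job in: all four battens present are in a two-layer crosswise tower, the carton is upright on the notepad (put back after it was knocked), and the top half is shut to its stop; no verdict came back from the judge.

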